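Load the label-cassette rack and lock it with its axle

ROBOT

A 6-joint arm with a two-finger parallel gripper is mounted at the origin on a cart in front of the work surface, level with it; the furniture and walls round the work are solid. World frame = base frame: x ahead of the robot, y to its left, z up, the work surface at z = 0. Lengths are in m, angles in rad, forces in N, time in s.
With the tool pointing down it reaches from about 0.35 to 0.975 m from the base axis. Payload 4.9 kg.
Tool frame: the origin (TCP) lies at the very end of the fingers, on their centre line; the grasp point (between the pads) lies 19 mm behind it (manip.grip_depth is the distance from the TCP to the grasp point, in m); z points along the fingers, x is the direction in which the jaws open and shut, and the axes are right-handed (so a half turn about z gives the same grasp; the last joint's range is limited). The gripper opens to 85 mm and grips with 20 to 120 N. Pads are 22 mm wide; open, the fingers measure 114 mm over their backs; the gripper's body (76 mm by 85 mm) begins 54 mm behind the grasp point. The pads swing forward as they close: fully open they stand 13 mm farther back than shut.
Start: joints at [1.019, 0.053, 1.613, -0, 1.476, -0.119], TCP at [0.262, 0.567, 0.231] pointing down, gripper open.
Joint ranges: [-3.01, 3.01], [-1.01, 2.22], [0.06, 2.58], [-1.02, 4.17], [0.09, 2.62], [-3.14, 3.14]. Speed limits (rad/s): [2.57, 2.57, 3.14, 3.14, 3.14, 3.14].

INTERFACE

Orientations are given as a unit quaternion [w, x, y, z].
In Python, from plant import manip gives the robot as it stands. The module is installed in compiled form; this text tells all that it offers.
- The arm moves only by the shell command python3 -m crank 'ROWS' [OPENING]. ROWS is JSON, a list of rows, each a list of 4 numbers: the shift along the tool's x, y, z in cm, then the turn about the tool's z in units of 6 degrees (1.0 is 6 degrees). A call has 1 to 10 rows; each row shifts and turns the commanded pose from where the row before left it, along the tool's axes as they then stand; what a row does not reach is not made up. A row lasts 1/12 s, in which the tool goes at most 41.7 mm and 7.16 degrees, less where a joint would pass 70% of its speed; a pose out of reach is approached as far as the arm can. A call with a gripper value outside its range is refused whole. OPENING is the opening, from 0 (shut) to 1 (fully open), set as the call begins (- or left out, the last holds). The fingers move at their own pace and stop on an object; the grip force is fixed at half the most. Time passes only in rows, so rows that do not move let the fingers close. It gives the time, the measured TCP pose, the force and the opening at its end, in the units of the state.
- manip.state(): the state, without advancing time (a new reading comes with each control period).
- manip.grab_frame(name): name is "side" or "top"; returns a dict with "img" (384x512x3 uint8, red, green, blue), "intrinsics" (3x3 intrinsics, pixels), "position" and "orientation" of the camera in the world. Camera axes: x right, y up, looking along -z (the intrinsics and any distortion apply to the point x, -y, -z); pixel columns grow to the right and rows downward; lengths in m; the calibration is good to about 2 mm. A picture is of the moment at which its call begins. There is no depth.
- manip.job_done(): hands the job in, once; it reports no verdict.
The state is a dict: "time": time; "joint_pos": joint angles; "joint_vel": joint speeds; "joint_efforts": joint torques, N m; "tool_pos": TCP position; "tool_rot": TCP orientation; "contact_force": force on the tool from outside, world axes, zero at the start; "ft_torque": the same for the moment, N m; "gripper_width": opening from 0.0 (shut) to 1.0 (fully open).
Only numpy, scipy, OpenCV 4.12 (cv2) and the standard library are available. Lean on these libraries where they do the work, as an engineer would, in place of code of your own. Each camera call takes 0.05 s, during which the arm holds its last target.

TASK

The tray of label cassettes stands in the way: first drag it towards you without lifting it (a fingertip hooked behind its back lip does it) until it is wholly on your side of the grey tape line (or just touching it). Then stand every cassette from the tray in the channel of the rack with its bore along the rack, slide the axle in from the rack's left end through that end plate, all the cassettes and the other end plate until its collar is up against the plate, and last push the fork-shaped keeper fully home behind the collar. Leave the tray there and do not knock the stapler and the tin behind the rack about.

Things in the scene. Friction and masses are not known exactly. Their poses are not given: they have to be found in the camera images.
- rack: Rack fixed to the desk: base 74 x 204 mm (x, y), upright aluminium plates at both ends (10 mm thick, 60 mm wide, tops 78 mm up), each with a 20 mm hole on one axis along y at x = 0, 48 mm up. Origin: centre of the underside; +z up, +y to the left end, where the axle enters. At that end a 10 mm high foot goes on to y = 131 mm, x -115 to +25 mm, under the keeper.
- rack_entry (a point): centre of the mouth of the hole in the left end plate, on its outer face (rack frame 0, 102, 48 mm); axes as the rack
- rack_exit (a point): centre of the hole in the right end plate on its outer face (rack frame 0, -102, 48 mm). The channel between the plates (y -92 to +92 mm) takes four cassettes side by side; floor 18 mm up; side lips lean outwards as a lead-in (65 mm apart at the floor, 80 mm at the tops, 31 mm up), so a cassette standing flat there has its bore on the hole axis
- keeper (a joint): slide of the steel fork that locks the axle, m: 0 to 0.008 drawn back, 0.050 fully home; moves along the rack's +x, stays where left, takes about 2 N. The fork is 6 mm thick, centred 14 mm outside the left plate; two tines, 24 mm apart, pass above and below the axle's neck; if shut too early, pinch its knob across y and draw it back.
- keeper_knob (a point): centre line of the front face of the keeper's black knob, the face to push in +x of the rack; 55 mm above the desk. The knob is 20 x 22 x 50 mm, from 25 to 75 mm above the desk; this face lies on its -x side (95 mm in front of the hole axis when the joint is 0)
- axle: Axle, loose, 0.12 kg: 12 mm shaft with tapered tip, 220 mm from tip to collar; collar 40 x 8 x 40 mm; neck 12 mm thick, 20 mm long; flat-sided black grip 16 x 50 x 28 mm (x, y, z). Origin on the axis at the collar's bearing face; tip along its own -y, grip along +y. On the desk it rests on collar and tip, sloping 3.6 degrees. Fully in: origin at rack_entry, tip 16 mm out of the far plate.
- axle_tip (a point): tip of the axle, on its axis
- axle_grip (a point): centre of the axle's black grip (53 mm beyond the collar face); pinch its flat sides across the axle's x
- tray: Loose aluminium tray 130 x 260 mm (x, y), 22 mm high, walls and floor 5 mm, 0.6 kg and its load. Origin: centre of the underside; +x points away from the robot, to the back lip.
- tray_back_left (a point): left end of the tray's back lip, outer top edge (65, 130, 22 mm in the tray's frame)
- tray_back_right (a point): right end of the tray's back lip, outer top edge (65, -130, 22 mm)
- line: strip of grey marking tape on the desk, flat, 12 mm wide, 300 mm long along its y; origin on its centre line. The robot's side is -x.
- stapler: stapler, 34 x 134 x 44 mm, bystander behind the rack
- planchet_tin: round tin, 66 mm diameter, 24 mm high, bystander behind the rack
- cassette_1: Label cassette, loose, may be absent: white case 60 x 40 x 60 mm (x, y, z), 0.15 kg, with a 24 mm bore right through along its y. Origin at the centre of the bore, 30 mm above the face it stands on. Starts in the tray, bore along the tray's y, about 60 mm from the next. Grasp across its x (60 mm) from above; any quarter turn about the bore is as good.
- cassette_2: Label cassette, loose, may be absent: white case 60 x 40 x 60 mm (x, y, z), 0.15 kg, with a 24 mm bore right through along its y. Origin at the centre of the bore, 30 mm above the face it stands on. Starts in the tray, bore along the tray's y, about 60 mm from the next. Grasp across its x (60 mm) from above; any quarter turn about the bore is as good.
- cassette_3: Label cassette, loose, may be absent: white case 60 x 40 x 60 mm (x, y, z), 0.15 kg, with a 24 mm bore right through along its y. Origin at the centre of the bore, 30 mm above the face it stands on. Starts in the tray, bore along the tray's y, about 60 mm from the next. Grasp across its x (60 mm) from above; any quarter turn about the bore is as good.
- cassette_4: Label cassette, loose, may be absent: white case 60 x 40 x 60 mm (x, y, z), 0.15 kg, with a 24 mm bore right through along its y. Origin at the centre of the bore, 30 mm above the face it stands on. Starts in the tray, bore along the tray's y, about 60 mm from the next. Grasp across its x (60 mm) from above; any quarter turn about the bore is as good.
Mind the look-alikes: they are no part of the job. What is shaped like the cassette_3 but blue or turquoise is not meant.

How it is judged:
By the outcome, as a careful person would: the job done as asked, in the order asked, and still so for the second after the job is handed in, with the robot touching nothing.
Of cassette_1, cassette_2, cassette_3, cassette_4 only 2 to 4 are there at a start; the rules pass over those that are not, and their reading is None.
At some moment in a run one of axle may be knocked a few centimetres aside while the robot is not near it.
Once in a run the grip may slacken for a moment while it holds something.
It also fails if it takes over 210 s, if anything falls off the work surface, if the arm or the gripper's body presses on something with over 40 N, if the wrist force passes 120 N, or if a joint passes its speed limit or range.

## Working session

There is one attempt and no reset: what is moved stays moved. The work goes in short steps, Python scripts to look and compute and a shell command to move; the robot and the scene stay as the last step left them, time stands still between calls to the robot, and variables do not carry over. Pictures are saved under pics/ and viewed, and the job is handed in when it is done.

```bash
ls; mkdir -p pics
python3 - <<'E'
from plant import manip
import cv2,json
s=manip.state(); print(s); print(manip.grip_depth)
for n in("side","top"):
    f=manip.grab_frame(n); cv2.imwrite(f"pics/{n}0.png",f["img"][:,:,::-1]); print(n,f["intrinsics"],f["position"],f["orientation"],f.keys())
E
```

```text
pics
{'time': 0.0, 'joint_pos': array([ 1.01902426e+00,  5.33527449e-02,  1.61430144e+00, -3.55384226e-05,
        1.47599284e+00, -1.18990619e-01]), 'joint_vel': array([-8.93455518e-04,  1.42954709e-04, -5.72642380e-04, -4.92100930e-04,
       -2.64552060e-05, -1.23668481e-03]), 'joint_efforts': array([ 2.39480774e-03, -3.93650222e+01, -3.70191729e+01,  7.90890749e-05,
        6.76621363e-03,  1.64208154e-05]), 'tool_pos': array([0.26179656, 0.56683877, 0.23006112]), 'tool_rot': array([ 4.62731967e-04,  8.42434817e-01,  5.38797293e-01, -9.17223705e-04]), 'contact_force': array([-0.05951356,  0.57274496,  0.20652454]), 'ft_torque': array([ 0.02304863, -0.00247466,  0.04293124]), 'gripper_width': 0.9954796766744305}
0.0187
side [[404.06236449   0.         257.42523129]
 [  0.         404.06236449 188.7520643 ]
 [  0.           0.           1.        ]] [0.51094467 1.16207194 0.7274764 ] [-0.01990643 -0.01373257  0.5047486   0.86292757] dict_keys(['img', 'intrinsics', 'position', 'orientation'])
top [[407.06423869   0.         259.83825678]
 [  0.         407.06423869 189.97324532]
 [  0.           0.           1.        ]] [ 0.44766845 -0.0371899   1.25689647] [ 0.71161443  0.02805541 -0.0292844  -0.70139876] dict_keys(['img', 'intrinsics', 'position', 'orientation'])
```

View pics/top0.png

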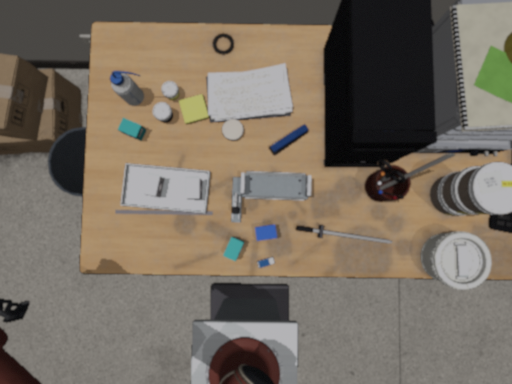

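View pics/side0.png

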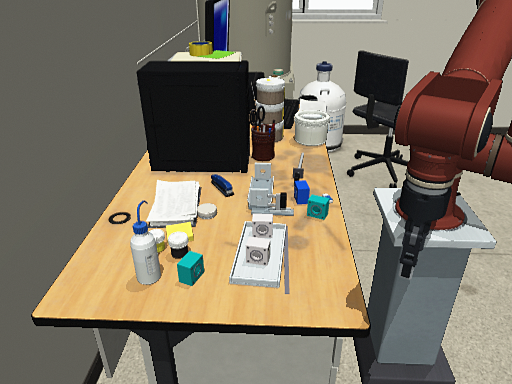

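```bash
cat > h.py <<'E'
from plant import manip
import cv2, numpy as np
from scipy.spatial.transform import Rotation as R
def grab(n):
    f=manip.grab_frame(n); q=np.array(f["orientation"]); f["R"]=R.from_quat(q[[1,2,3,0]]).as_matrix(); f["p"]=np.array(f["position"]); f["K"]=np.array(f["intrinsics"]); return f
def ray(f,u,v):
    d=np.linalg.inv(f["K"])@[u,v,1]; return f["R"]@np.array([d[0],-d[1],-d[2]])
def onz(f,u,v,z):
    d=ray(f,u,v); return f["p"]+d*(z-f["p"][2])/d[2]
def proj(f,P):
    c=f["R"].T@(np.asarray(P)-f["p"]); w=f["K"]@[c[0],-c[1],-c[2]]; return w[:2]/w[2]
def tri(f,a,g,b):
    d1=ray(f,*a);d2=ray(g,*b);A=np.c_[d1,-d2];s=np.linalg.lstsq(A,g["p"]-f["p"],rcond=None)[0]
    P=f["p"]+d1*s[0];Q=g["p"]+d2*s[1];return (P+Q)/2,np.linalg.norm(P-Q)
def crop(f,name,u0,v0,u1,v1,k):
    im=cv2.resize(f["img"][v0:v1,u0:u1,::-1],None,fx=k,fy=k,interpolation=cv2.INTER_CUBIC)
    for u in range((u0+9)//10*10,u1,10):
        cv2.line(im,((u-u0)*k,0),((u-u0)*k,4 if u%50 else 12),(0,0,255),1)
        if u%50==0: cv2.putText(im,str(u),((u-u0)*k,24),0,.4,(0,0,255))
    for v in range((v0+9)//10*10,v1,10):
        cv2.line(im,(0,(v-v0)*k),(4 if v%50 else 12,(v-v0)*k),(0,0,255),1)
        if v%50==0: cv2.putText(im,str(v),(14,(v-v0)*k),0,.4,(0,0,255))
    cv2.imwrite("pics/"+name,im)
E
python3 - <<'E'
from h import *
t=grab("top");s=grab("side")
crop(t,"t1.png",100,150,300,290,4);crop(t,"t1b.png",200,160,400,290,4);crop(s,"s1.png",210,150,340,300,4)
E
```

```text
(no output)
```

View pics/t1.png

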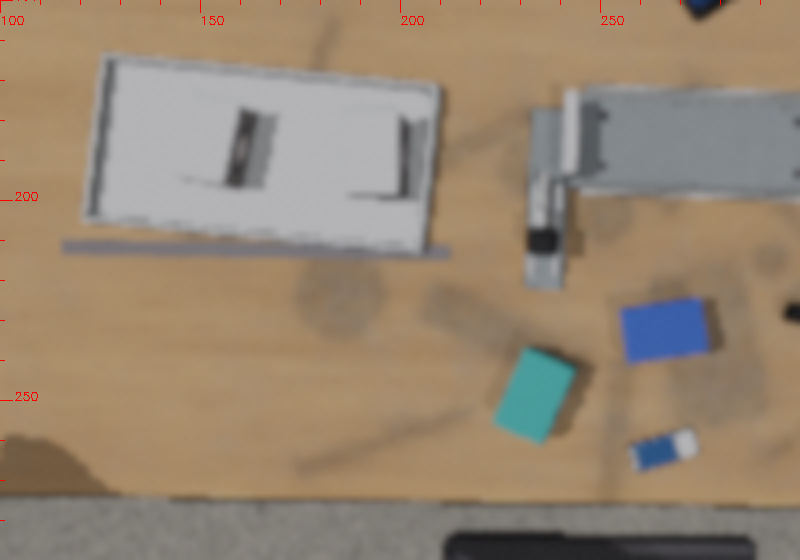

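View pics/t1b.png

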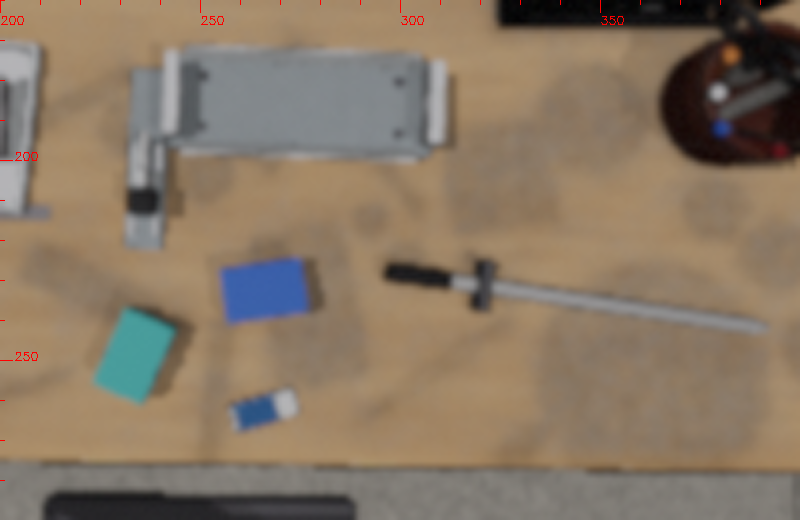

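View pics/s1.png

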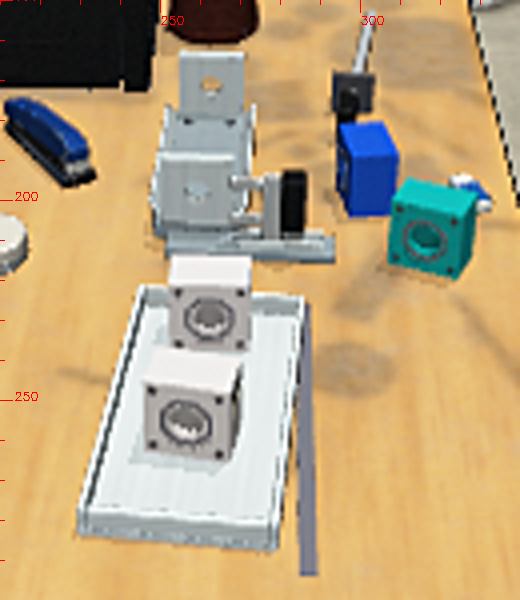

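Run:
```python
from h import *
t=grab("top");s=grab("side")
np.set_printoptions(precision=4,suppress=True)
for n,u,v,z in [("trayBL",125.5,163.5,.022),("trayBR",209,171,.022),("trayFL",121,205,.022),("trayFR",206,213,.022),
 ("lineL",115,211.5,0),("lineR",212,213,0),("plateL back",242,172,.078),("plateL front",242,193.5,.078),("plateR back",312,174.8,.078),("plateR front",312,195.8,.078),
 ("plateLinner b",246.5,172,.078),("plateLin f",245,194,.078),("plR in b",307,174,.078),("plR in f",307,196,.078),
 ("knob FL",231.8,213,.075),("knob FR",239,213,.075),("knob BL",231.8,207.5,.075),("knobBR",239,207.5,.075),
 ("foot FL",231,221.5,.01),("foot FR",240.5,222,.01),("foot BL",233,177,.01),
 ("gripend",296.5,227.5,.034),("grip in",313,230,.034),("collar top b",321,225.5,.04),("collar f",320,236.8,.04),("tip",391,241.7,.006),
 ("c1R b",157.5,177,.065),("",155.5,195.5,.065),("c2Rb",199.5,178.5,.065),("",200,198.5,.065)]:
    print(n,onz(t,u,v,z)[:2])
for n,u,v,z in [("trayBL",229.5,282,.022),("trayFL",279,285,.022),("trayBR",245.5,221.5,.022),("trayFR",286.5,224,.022),("line nearL",289,293.5,0),("line R",287,224,0)]:
    print("side",n,onz(s,u,v,z)[:2])
```

```text
trayBL [0.6233 0.3732]
trayBR [0.6039 0.1175]
trayFL [0.4962 0.3817]
trayFR [0.4757 0.1234]
lineL [0.4768 0.4068]
lineR [0.4765 0.1078]
plateL back [0.5953 0.0142]
plateL front [0.5325 0.0131]
plateR back [ 0.5901 -0.19  ]
plateR front [ 0.5287 -0.1902]
plateLinner b [0.5955 0.0011]
plateLin f [0.5312 0.0044]
plR in b [ 0.5922 -0.1754]
plR in f [ 0.528  -0.1757]
knob FL [0.4756 0.0418]
knob FR [0.4759 0.0209]
knob BL [0.4915 0.0421]
knobBR [0.4918 0.0212]
foot FL [0.4512 0.048 ]
foot FR [0.4501 0.019 ]
foot BL [0.5879 0.0446]
gripend [ 0.436  -0.1499]
grip in [ 0.4293 -0.1993]
collar top b [ 0.4431 -0.2223]
collar f [ 0.4096 -0.2194]
tip [ 0.3967 -0.4414]
c1R b [0.5785 0.2632]
 [0.5239 0.2672]
c2Rb [0.5759 0.1395]
 [0.5169 0.1365]
side trayBL [0.6213 0.392 ]
side trayFL [0.4964 0.3974]
side trayBR [0.6011 0.1183]
side trayFR [0.4737 0.1266]
side line nearL [0.4708 0.403 ]
side line R [0.471  0.0942]
```

```bash
cat >> h.py <<'E'
def need(x,y,z,a=None):
    "shift needed in tool axes (cm) and turn units to reach world TCP x,y,z and tool-x heading a (deg)"
    s=manip.state(); q=np.array(s["tool_rot"]); M=R.from_quat(q[[1,2,3,0]]).as_matrix()
    h=np.degrees(np.arctan2(M[1,0],M[0,0])); d=M.T@(np.array([x,y,z])-s["tool_pos"])*100
    print("t%.2f"%s["time"],"tcp",np.round(s["tool_pos"],4),"head %.2f"%h,"F",np.round(s["contact_force"],1),"w %.3f"%s["gripper_width"],"| shift cm",np.round(d,2),"" if a is None else "turn %.2f"%(-((a-h+180)%360-180)/6), "zdir",np.round(M[:,2],3))
E
python3 -m crank '[[0,0,0,-1.03],[0,0,0,-1.03],[0,0,0,-1.03],[0,0,0,-1.03]]' 0.6
python3 -c "
from h import *
need(0.645,0.24,0.15,90)"
```

```text
time: 0.63
tool_pos: [0.2621, 0.5673, 0.2312]
tool_rot: [0.0, 0.706, 0.709, -0.0]
contact_force: [-0.3, 0.6, 0.2]
gripper_width: 0.6
t0.63 tcp [0.2621 0.5673 0.2312] head 90.23 F [-0.3  0.6  0.2] w 0.600 | shift cm [-32.88  38.16   8.12] turn 0.04 zdir [-0. -0. -1.]
```

```bash
python3 -m crank '[[-2.5,2.9,0,0],[-2.5,2.9,0,0],[-2.5,2.9,0,0],[-2.5,2.9,0,0],[-2.5,2.9,0,0],[-2.5,2.9,0,0],[-2.5,2.9,0,0],[-2.5,2.9,0,0],[-2.5,2.9,0,0],[-2.5,2.9,0,0]]'
python3 -c "
from h import *
need(0.645,0.24,0.10,90)"
```

```text
time: 1.47
tool_pos: [0.553, 0.3155, 0.2314]
tool_rot: [0.0, 0.708, 0.707, 0.0]
contact_force: [0.2, 1.1, -0.1]
gripper_width: 0.603
t1.47 tcp [0.553  0.3155 0.2314] head 89.92 F [ 0.2  1.1 -0.1] w 0.603 | shift cm [-7.53  9.21 13.14] turn -0.01 zdir [ 0.  0. -1.]
```

```bash
python3 -m crank '[[-2.5,3.1,0,0],[-2.5,3.1,0,0],[-2.5,3.1,0,0],[0,0,3.5,0],[0,0,3.5,0],[0,0,3.5,0],[0,0,2.6,0],[0,0,0,0]]'
python3 - <<'E'
from h import *
need(0.645,0.24,0.006,90)
t=grab("top");s=grab("side")
crop(t,"t2.png",100,150,300,290,4);crop(s,"s2.png",210,150,340,300,4)
E
```

```text
time: 2.13
tool_pos: [0.6398, 0.2403, 0.0918]
tool_rot: [-0.004, 0.708, 0.706, -0.006]
contact_force: [-1.2, -0.2, -1.4]
gripper_width: 0.601
t2.13 tcp [0.6398 0.2403 0.0918] head 89.90 F [-1.2 -0.2 -1.4] w 0.601 | shift cm [-0.    0.63  8.57] turn -0.02 zdir [-0.013 -0.003 -1.   ]
```

View pics/s2.png

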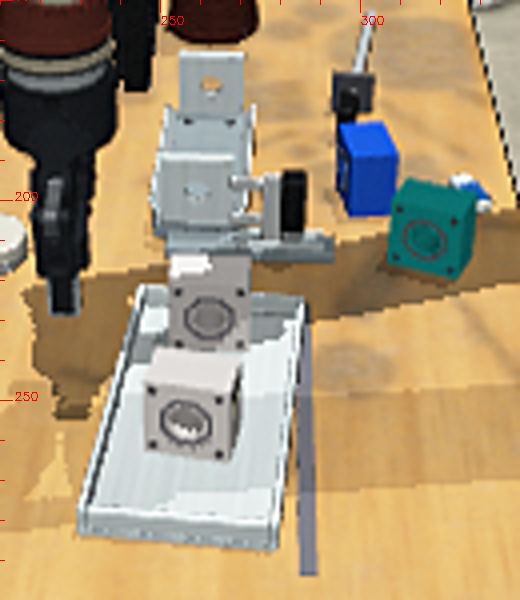

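```bash
python3 -m crank '[[0,0.4,3,0],[0,0,3,0],[0,0,2,0],[0,0,0.5,0],[0,0,0,0]]'
python3 - <<'E'
from h import *
need(0.460,0.24,0.006,90)
s=grab("side")
crop(s,"s3.png",210,150,340,300,4)
E
```

```text
time: 2.65
tool_pos: [0.6491, 0.242, 0.0161]
tool_rot: [0.0, 0.708, 0.707, 0.0]
contact_force: [-0.8, 0.6, -0.2]
gripper_width: 0.602
t2.65 tcp [0.6491 0.242  0.0161] head 89.93 F [-0.8  0.6 -0.2] w 0.602 | shift cm [ -0.23 -18.91   1.  ] turn -0.01 zdir [ 0.  0. -1.]
```

View pics/s3.png

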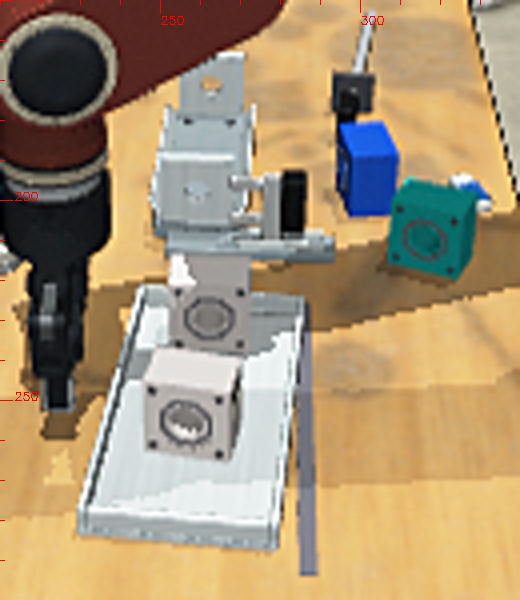

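```bash
python3 -m crank '[[0,0,0.5,0],[0,0,0.5,0],[0,-0.8,0,0],[0,-0.8,0,0],[0,-0.8,0,0],[0,-0.8,0,0],[0,-0.8,0,0],[0,-0.8,0,0]]'
python3 -m crank '[[0,-0.8,0,0],[0,-0.8,0,0],[0,-0.8,0,0],[0,-0.8,0,0],[0,-0.8,0,0],[0,-0.8,0,0],[0,-0.8,0,0],[0,-0.8,0,0],[0,-0.8,0,0],[0,0,0,0]]'
python3 - <<'E'
from h import *
need(0.475,0.24,0.006,90)
t=grab("top");s=grab("side")
crop(t,"t4.png",100,150,300,290,4);crop(s,"s4.png",210,150,340,300,4)
E
```

```text
time: 3.37
tool_pos: [0.6005, 0.242, 0.0058]
tool_rot: [0.0, 0.708, 0.707, 0.001]
contact_force: [4.9, 0.5, -1.2]
gripper_width: 0.598
time: 4.2
tool_pos: [0.5269, 0.242, 0.0054]
tool_rot: [-0.001, 0.707, 0.707, -0.001]
contact_force: [0.4, 0.3, 0.4]
gripper_width: 0.6
t4.20 tcp [0.5269 0.242  0.0054] head 89.95 F [0.4 0.3 0.4] w 0.600 | shift cm [-0.21 -5.19 -0.05] turn -0.01 zdir [-0.002 -0.    -1.   ]
```

View pics/s4.png

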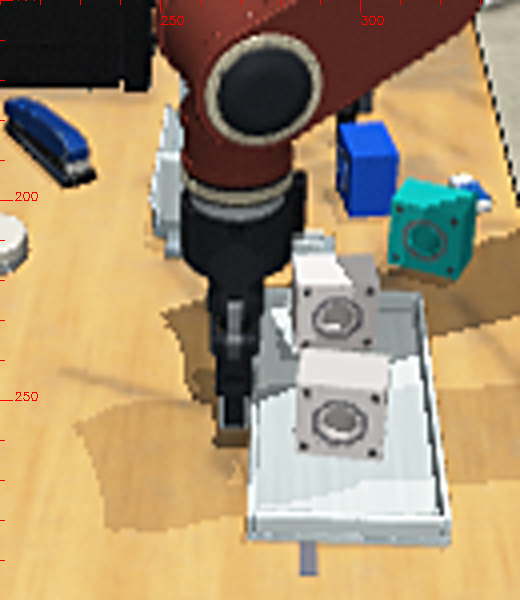

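View pics/t4.png

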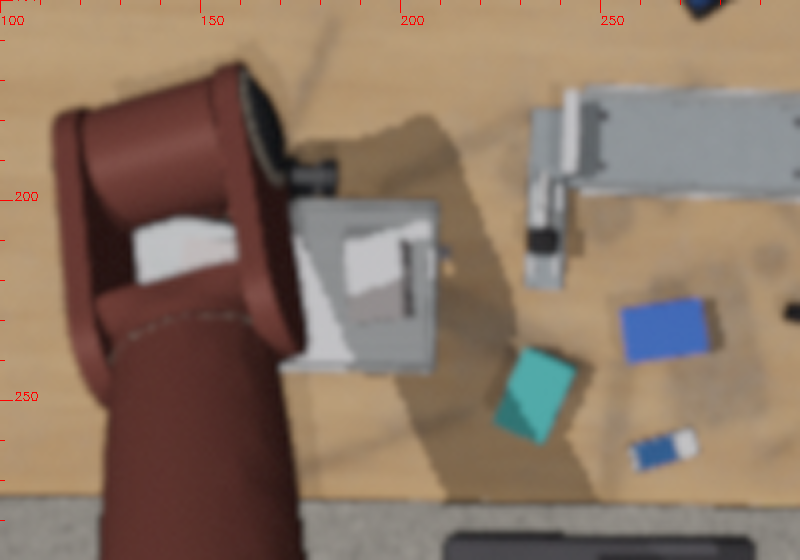

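```bash
python3 -m crank '[[0,-0.8,0,0],[0,-0.8,0,0],[0,-0.8,0,0],[0,-0.8,0,0],[0,-0.8,0,0],[0,-0.8,0,0],[0,-0.5,0,0],[0,0,0,0]]'
python3 -m crank '[[0,0.5,0,0],[0,0.5,0,0],[0,1,-2.5,0],[0,1,-3,0],[0,1,-3,0],[0,2,-3,0],[0,3,-3,0],[0,3.5,-2,0],[0,4,0,0],[0,4,0,0]]' 1
python3 - <<'E'
from h import *
need(0.475,0.24,0.1,0)
t=grab("top");s=grab("side")
crop(t,"t5.png",100,150,300,290,4);crop(s,"s5.png",210,150,340,300,4)
E
```

```text
time: 4.97
tool_pos: [0.4738, 0.2421, 0.0051]
tool_rot: [-0.001, 0.707, 0.707, -0.001]
contact_force: [0.5, 0.1, 0.7]
gripper_width: 0.602
time: 5.8
tool_pos: [0.683, 0.242, 0.1724]
tool_rot: [0.001, 0.708, 0.707, 0.001]
contact_force: [-0.4, 1.1, -0.5]
gripper_width: 0.996
t5.80 tcp [0.683  0.242  0.1724] head 89.93 F [-0.4  1.1 -0.5] w 0.996 | shift cm [ -0.23 -20.83   7.17] turn 14.99 zdir [ 0.003  0.001 -1.   ]
```

View pics/s5.png

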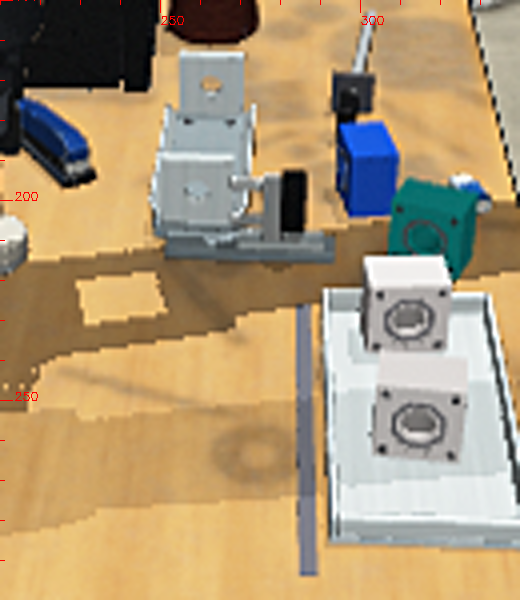

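View pics/t5.png

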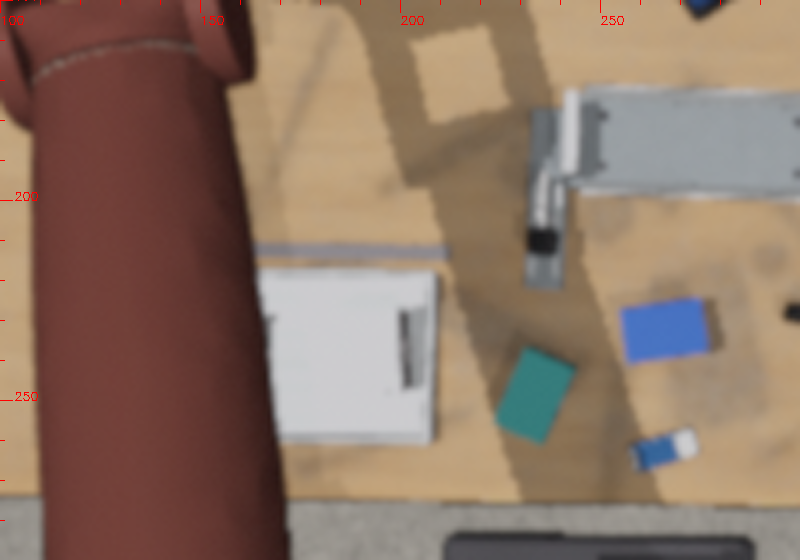

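```bash
python3 -m crank '[[0,0,0,1.15],[0,0,0,1.15],[0,0,0,1.15],[0,0,0,1.15],[0,0,0,1.15],[0,0,0,1.15],[0,0,0,1.15],[0,0,0,1.15],[0,0,0,1.15],[0,0,0,1.15]]'
python3 -m crank '[[0,0,0,1.15],[0,0,0,1.15],[0,0,0,1.15],[-1,3.9,0,0],[-1,3.9,0,0],[-1,3.9,0,0],[-1,3.9,0,0],[-1,3.9,0,0],[-1,3.9,0,0],[0,0,0,0]]'
python3 - <<'E'
from h import *
need(0.475,0.24,0.1,0)
t=grab("top");s=grab("side")
crop(t,"t6.png",100,190,230,290,6);crop(s,"s6.png",270,200,350,300,6)
E
```

```text
time: 6.73
tool_pos: [0.6795, 0.2417, 0.169]
tool_rot: [-0.0, 0.984, 0.179, -0.001]
contact_force: [-0.3, -0.1, -0.6]
gripper_width: 0.999
time: 7.57
tool_pos: [0.6191, 0.0017, 0.1692]
tool_rot: [0.001, 1.0, -0.001, -0.001]
contact_force: [0.7, 0.2, 0.3]
gripper_width: 0.996
t7.57 tcp [0.6191 0.0017 0.1692] head -0.12 F [0.7 0.2 0.3] w 0.996 | shift cm [-14.44 -23.82   6.91] turn -0.02 zdir [-0.003 -0.002 -1.   ]
```

View pics/s6.png

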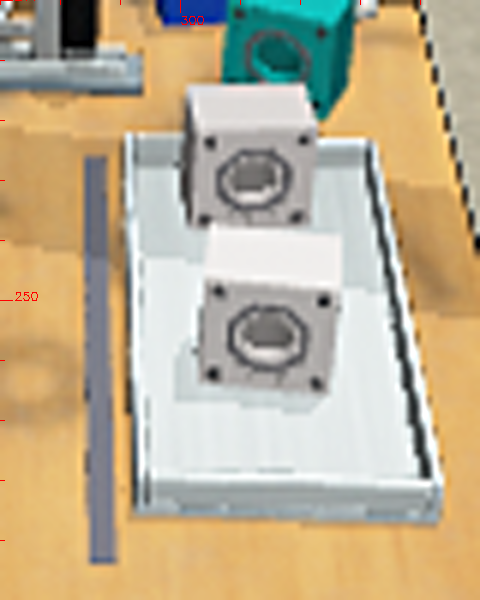

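View pics/t6.png

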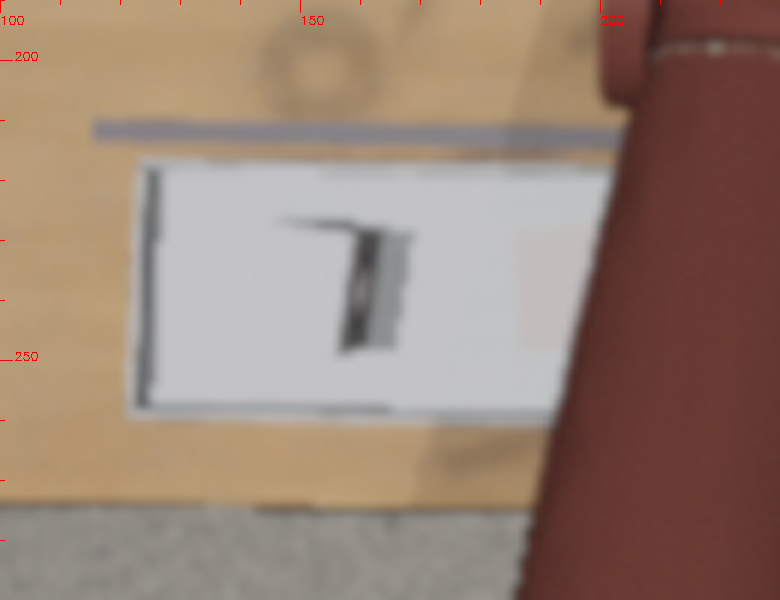

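Run:
```python
from h import *
t=grab("top");s=grab("side")
for n,f,u,v,z in [("c1 R b",t,158.8,228.3,.065),("c1 R f",t,156.5,248.5,.065),("c2Rb",t,199.8,227.5,.065),("c2Rf",t,200,247,.065),("c2Lb",t,186,228.8,.065),("c2Lf",t,186.5,248.3,.065),
 ("s c1Lb",s,303.8,247,.065),("s c1Lf",s,326.3,249.8,.065),("s c1Rb",s,304.7,237.5,.065),("s c1Rf",s,327,238.7,.065),
 ("s c2Lb",s,301.2,221.7,.065),("s c2Lf",s,322.2,222.8,.065),("s c2Rb",s,302,214.2,.065),("s c2Rf",s,320.8,214.2,.065),
 ("s bore1 (Lface)",s,314.4,255.8,.035),("s bore2",s,312.2,229.7,.035),("tray BL",t,123.5,217,.022),("trayFL",t,121.5,259.5,.022),("side trayBL",s,292.5,285.3,.022),("side trayBR",s,291,223,.022),("tray BR top",t,209,218,.022)]:
    print(n,np.round(onz(f,u,v,z)[:2],4))
```

```text
c1 R b [0.4283 0.2542]
c1 R f [0.3698 0.2588]
c2Rb [0.4323 0.1348]
c2Rf [0.3759 0.1328]
c2Lb [0.4279 0.1749]
c2Lf [0.3716 0.1718]
s c1Lb [0.4316 0.296 ]
s c1Lf [0.373  0.3054]
s c1Rb [0.4269 0.2533]
s c1Rf [0.3662 0.2562]
s c2Lb [0.433 0.176]
s c2Lf [0.3723 0.1791]
s c2Rb [0.4287 0.1356]
s c2Rf [0.3723 0.1332]
s bore1 (Lface) [0.4014 0.2942]
s bore2 [0.3989 0.1722]
tray BL [0.46   0.3726]
trayFL [0.3328 0.3733]
side trayBL [0.4627 0.3969]
side trayBR [0.4598 0.1205]
tray BR top [0.4608 0.114 ]
```

Run:
```python
from h import *
t=grab("top");s=grab("side")
for u,v,z in [(250.7,188,.078),(268.5,189.2,.078),(255.3,163.3,.078),(270.8,163.5,.078)]: print(onz(s,u,v,z))
need(0.400,0.277,0.12,-3)
```

```text
[0.59134313 0.00422675 0.078     ]
[0.53262718 0.00981798 0.078     ]
[ 0.58607845 -0.18293615  0.078     ]
[ 0.52885321 -0.18357326  0.078     ]
t7.87 tcp [0.6211 0.0088 0.1696] head 0.32 F [-0.5 -0.3  0. ] w 1.000 | shift cm [-21.96 -26.94   4.98] turn 0.55 zdir [-0.001  0.    -1.   ]
```

```bash
python3 -m crank '[[-2.44,-3,0,0.55],[-2.44,-3,0,0],[-2.44,-3,0,0],[-2.44,-3,0,0],[-2.44,-3,0,0],[-2.44,-3,0,0],[-2.44,-3,0,0],[-2.44,-3,0,0],[-2.44,-3,0,0],[0,0,0,0]]' 1
python3 - <<'E'
from h import *
need(0.400,0.277,0.033,-3)
E
```

```text
time: 8.7
tool_pos: [0.4103, 0.2928, 0.1698]
tool_rot: [-0.001, 1.0, -0.022, -0.001]
contact_force: [-0.2, -1.0, 0.3]
gripper_width: 0.998
t8.70 tcp [0.4103 0.2928 0.1698] head -2.58 F [-0.2 -1.   0.3] w 0.998 | shift cm [-0.93  1.66 13.68] turn 0.07 zdir [-0.002  0.002 -1.   ]
```

```bash
python3 -m crank '[[-0.9,1.6,2,0],[0,0,3,0],[0,0,2,0],[0,0,0,0]]' 1
python3 - <<'E'
from h import *
need(0.400,0.277,0.033,-3)
t=grab("top");s=grab("side")
crop(t,"t7.png",100,190,230,290,6);crop(s,"s7.png",270,200,350,300,6)
E
```

```text
time: 9.03
tool_pos: [0.401, 0.2712, 0.0949]
tool_rot: [0.002, 1.0, -0.026, -0.004]
contact_force: [-1.0, -0.5, 0.1]
gripper_width: 1.001
t9.03 tcp [0.401  0.2712 0.0949] head -2.97 F [-1.  -0.5  0.1] w 1.001 | shift cm [-0.08 -0.6   6.19] turn 0.00 zdir [-0.008 -0.004 -1.   ]
```

View pics/s7.png

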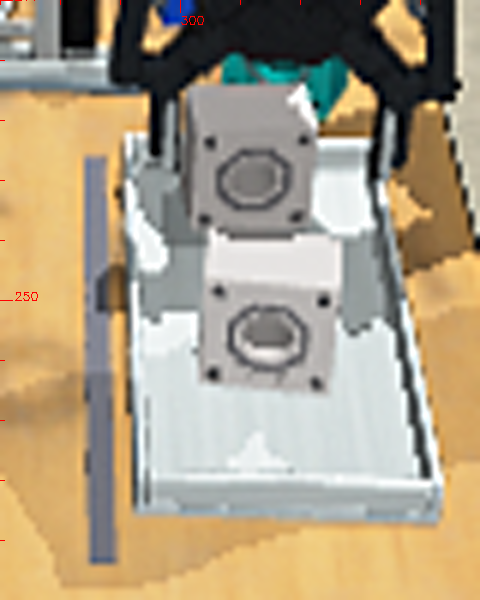

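```bash
python3 -m crank '[[-0.1,-0.6,1,0],[0,0,2,0],[0,0,2,0],[0,0,1.2,0],[0,0,0,0]]' 1
python3 -m crank '[[0,0,0,0],[0,0,0,0],[0,0,0,0],[0,0,0,0],[0,0,0,0],[0,0,0,0]]' 0.5
python3 - <<'E'
from h import *
need(0.400,0.277,0.033,-3)
s=grab("side")
crop(s,"s8.png",270,200,350,300,6)
E
```

```text
time: 9.55
tool_pos: [0.4026, 0.2778, 0.0357]
tool_rot: [0.001, 1.0, -0.027, -0.002]
contact_force: [-0.5, -0.2, 0.0]
gripper_width: 1.001
time: 10.05
tool_pos: [0.4056, 0.2789, 0.0398]
tool_rot: [-0.001, 1.0, -0.027, 0.002]
contact_force: [0.2, 0.4, 6.4]
gripper_width: 0.689
t10.05 tcp [0.4056 0.2789 0.0398] head -3.09 F [0.2 0.4 6.4] w 0.689 | shift cm [-0.55  0.23  0.67] turn -0.01 zdir [ 0.003  0.002 -1.   ]
```

View pics/s8.png

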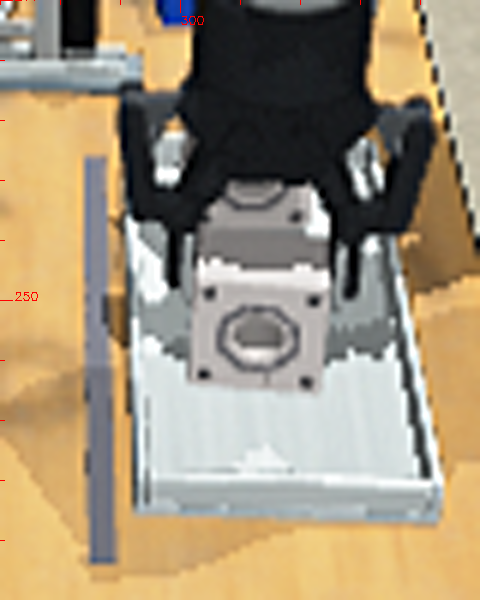

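```bash
python3 -m crank '[[0,0,-1,0],[0,0,-2,0],[0,0,-3,0],[0,0,-3,0],[0,0,-3,0],[0,0,0,0],[0,0,0,0]]' 0.5
python3 - <<'E'
from h import *
need(0.561,-0.12,0.14,-1.2)
s=grab("side")
crop(s,"s9.png",250,150,350,300,5)
E
```

```text
time: 10.68
tool_pos: [0.405, 0.2786, 0.1602]
tool_rot: [-0.001, 1.0, -0.027, 0.002]
contact_force: [0.4, 0.5, -2.8]
gripper_width: 0.69
t10.68 tcp [0.405  0.2786 0.1602] head -3.07 F [ 0.4  0.5 -2.8] w 0.690 | shift cm [17.71 38.97  2.01] turn -0.31 zdir [ 0.004  0.002 -1.   ]
```

View pics/s9.png

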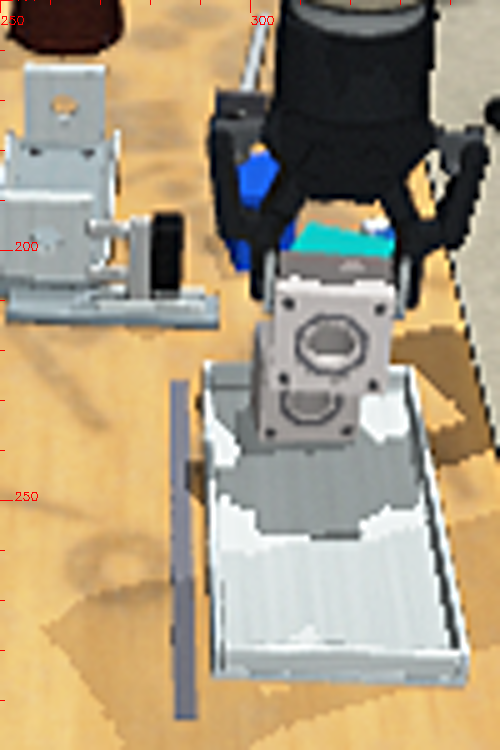

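```bash
python3 -m crank '[[1.0,2.2,0,-0.31],[1.4,3.1,0,0],[1.4,3.1,0,0],[1.4,3.1,0,0],[1.4,3.1,0,0],[1.4,3.1,0,0],[1.4,3.1,0,0],[1.4,3.1,0,0],[1.4,3.1,0,0],[1.4,3.1,0,0]]'
python3 -m crank '[[1.4,3.1,0,0],[1.4,3.1,0,0],[0.9,2.1,0,0],[0,0,0,0],[0,0,0,0]]'
python3 - <<'E'
from h import *
need(0.56,-0.135,0.053,-1.2)
s=grab("side");t=grab("top")
crop(s,"s10.png",220,130,320,250,6)
crop(t,"t10.png",210,150,330,240,6)
E
```

```text
time: 11.57
tool_pos: [0.5314, -0.0274, 0.1549]
tool_rot: [-0.0, 1.0, -0.011, -0.002]
contact_force: [0.6, -0.6, -1.9]
gripper_width: 0.69
time: 11.98
tool_pos: [0.5667, -0.1102, 0.155]
tool_rot: [-0.001, 1.0, -0.012, -0.002]
contact_force: [-0.2, 0.3, -1.1]
gripper_width: 0.689
t11.98 tcp [ 0.5667 -0.1102  0.155 ] head -1.34 F [-0.2  0.3 -1.1] w 0.689 | shift cm [-0.56  2.51 10.2 ] turn -0.02 zdir [-0.005  0.002 -1.   ]
```

View pics/s10.png

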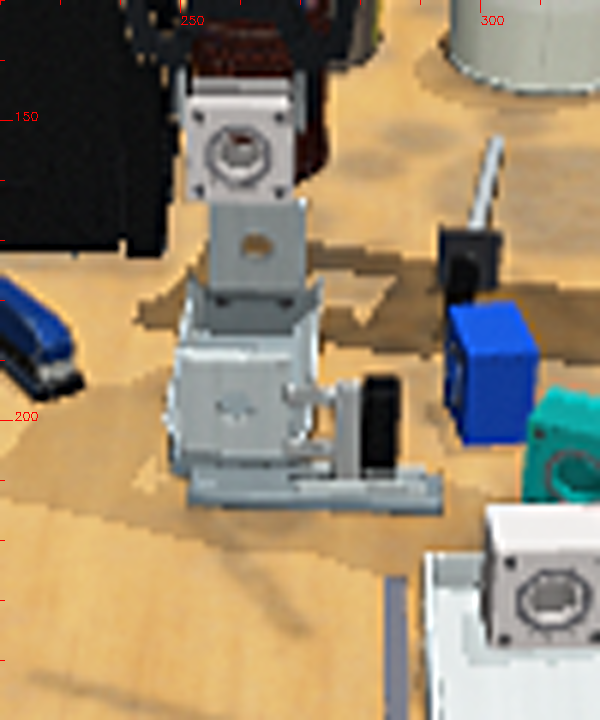

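```bash
python3 -m crank '[[-0.6,2.5,0,0],[0,0,2.5,0],[0,0,2.5,0],[0,0,2.5,0],[0,0,1.2,0],[0,0,0,0],[0,0,0,0]]'
python3 - <<'E'
from h import *
need(0.56,-0.135,0.053,-1.2)
E
```

```text
time: 12.67
tool_pos: [0.561, -0.1336, 0.0703]
tool_rot: [-0.0, 1.0, -0.01, -0.001]
contact_force: [0.5, -0.6, -1.1]
gripper_width: 0.684
t12.67 tcp [ 0.561  -0.1336  0.0703] head -1.15 F [ 0.5 -0.6 -1.1] w 0.684 | shift cm [-0.09  0.14  1.73] turn 0.01 zdir [-0.002  0.001 -1.   ]
```

```bash
python3 -m crank '[[-0.1,0,0.6,0],[0,0,0.5,0],[0,0,0.3,0],[0,0,0.2,0],[0,0,0.2,0],[0,0,0,0]]'
python3 - <<'E'
from h import *
need(0.56,-0.135,0.053,-1.2)
s=grab("side");crop(s,"s11.png",220,130,320,250,6)
E
```

```text
time: 13.17
tool_pos: [0.5608, -0.1348, 0.053]
tool_rot: [0.0, 1.0, -0.011, 0.0]
contact_force: [-0.1, 0.7, -1.9]
gripper_width: 0.689
t13.17 tcp [ 0.5608 -0.1348  0.053 ] head -1.22 F [-0.1  0.7 -1.9] w 0.689 | shift cm [-0.08  0.03 -0.  ] turn -0.00 zdir [ 0.001 -0.    -1.   ]
```

View pics/s11.png

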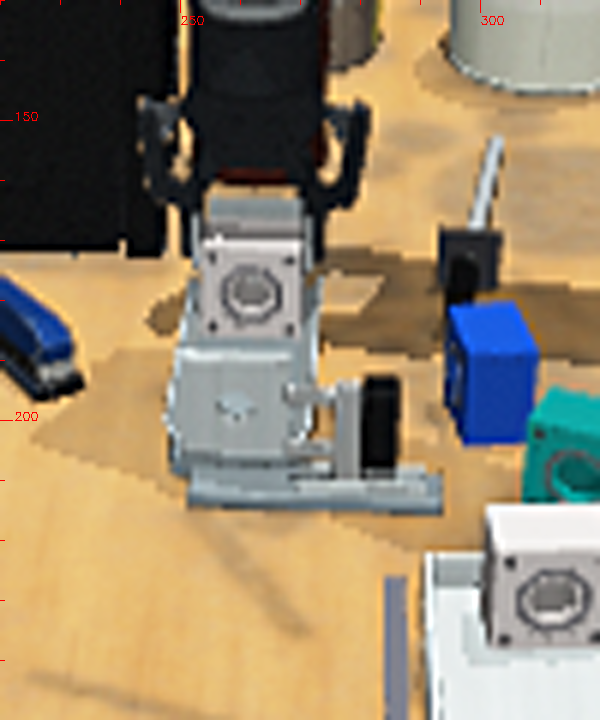

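Still weight on the tool, no floor contact yet; a few mm further down.

```bash
python3 -m crank '[[0,0,0.2,0],[0,0,0.15,0],[0,0,0,0]]'; python3 -m crank '[[0,0,0.2,0],[0,0,0.15,0],[0,0,0,0]]'
```

```text
time: 13.47
tool_pos: [0.5609, -0.1349, 0.0528]
tool_rot: [0.0, 1.0, -0.011, -0.001]
contact_force: [-10.7, 3.7, 17.8]
gripper_width: 0.688
time: 13.72
tool_pos: [0.561, -0.1349, 0.0527]
tool_rot: [-0.0, 1.0, -0.01, -0.001]
contact_force: [-20.5, 6.3, 34.5]
gripper_width: 0.691
```

```bash
python3 -m crank '[[0,0,-0.3,0],[0,0,-0.3,0],[0,0,0,0]]'; python3 -m crank '[[0,0,0,0],[0,0,0,0],[0,0,0,0],[0,0,0,0],[0,0,-2,0],[0,0,-3,0],[0,0,-3,0],[0,0,-3,0],[0,0,-1,0],[0,0,0,0]]' 1
python3 - <<'E'
from h import *
need(0.402,0.154,0.15,0)
s=grab("side");crop(s,"s12.png",220,130,320,250,6)
E
```

```text
time: 13.97
tool_pos: [0.5612, -0.1349, 0.0528]
tool_rot: [0.0, 1.0, -0.011, 0.001]
contact_force: [-0.4, -2.4, 10.7]
gripper_width: 0.691
time: 14.8
tool_pos: [0.5626, -0.1353, 0.1756]
tool_rot: [0.001, 1.0, -0.011, 0.003]
contact_force: [-0.4, 1.1, 1.0]
gripper_width: 0.993
t14.80 tcp [ 0.5626 -0.1353  0.1756] head -1.21 F [-0.4  1.1  1. ] w 0.993 | shift cm [-16.69 -28.59   2.38] turn -0.20 zdir [ 0.007 -0.002 -1.   ]
```

View pics/s12.png

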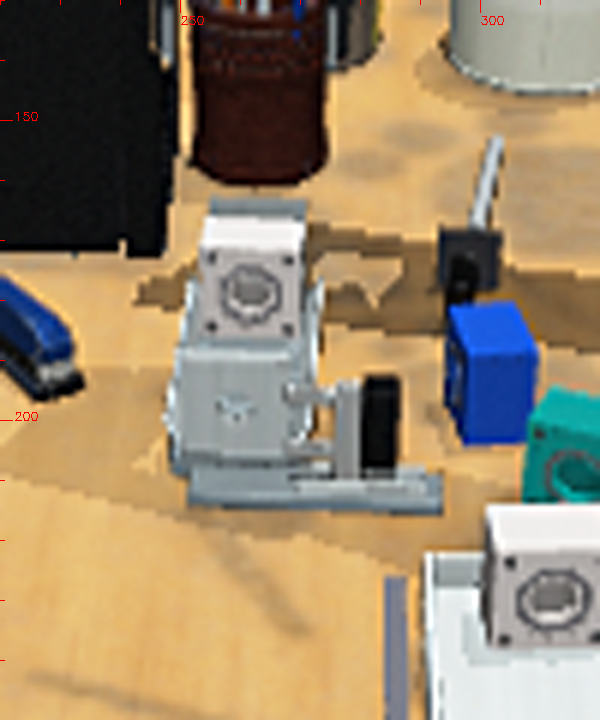

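```bash
python3 -m crank '[[-1.6,-2.7,0,-0.2],[-1.85,-3.18,0,0],[-1.85,-3.18,0,0],[-1.85,-3.18,0,0],[-1.85,-3.18,0,0],[-1.85,-3.18,0,0],[-1.85,-3.18,0,0],[-1.85,-3.18,0,0],[-1.85,-3.18,0,0],[0,0,0,0]]' 1
python3 - <<'E'
from h import *
need(0.402,0.154,0.1,0)
s=grab("side")
print(proj(s,[0.5605,-.115,.048]))
print("c2",[np.round(onz(s,u,v,.065)[:2],4) for u,v in [(301.2,221.5),(322,222.8),(302,214.2),(320.8,214.2)]])
crop(s,"s13.png",270,180,350,280,6)
E
```

```text
time: 15.68
tool_pos: [0.3928, 0.1509, 0.1684]
tool_rot: [-0.001, 1.0, 0.003, -0.003]
contact_force: [0.0, -0.0, -0.7]
gripper_width: 0.998
t15.68 tcp [0.3928 0.1509 0.1684] head 0.36 F [ 0.  -0.  -0.7] w 0.998 | shift cm [ 0.96 -0.29  6.83] turn 0.06 zdir [-0.006  0.001 -1.   ]
[261.48293956 179.2368644 ]
c2 [array([0.4329, 0.1749]), array([0.3729, 0.1791]), array([0.4287, 0.1356]), array([0.3723, 0.1332])]
```

View pics/s13.png

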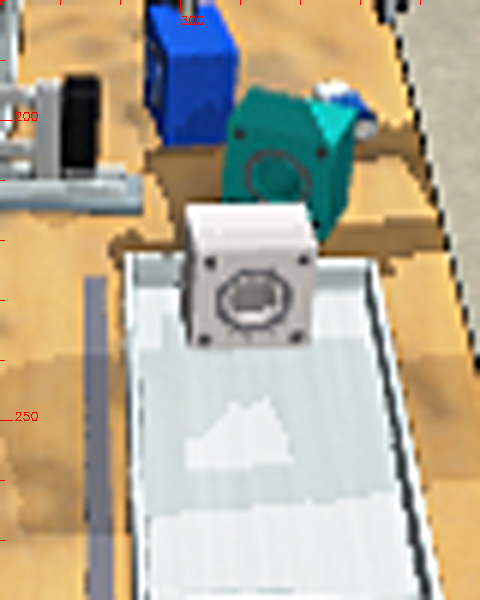

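```bash
python3 -m crank '[[0.9,-0.4,2.5,0.06],[0,0,2.5,0],[0,0,2,0],[0,0,0,0]]' 1
python3 - <<'E'
from h import *
need(0.402,0.155,0.035,0)
s=grab("side");crop(s,"s14.png",270,180,350,280,6)
E
```

```text
time: 16.07
tool_pos: [0.4021, 0.1494, 0.0951]
tool_rot: [0.001, 1.0, -0.004, -0.006]
contact_force: [-1.0, 0.4, -1.2]
gripper_width: 0.999
t16.07 tcp [0.4021 0.1494 0.0951] head -0.45 F [-1.   0.4 -1.2] w 0.999 | shift cm [ 0.05 -0.58  6.01] turn -0.08 zdir [-0.012 -0.003 -1.   ]
```

View pics/s14.png

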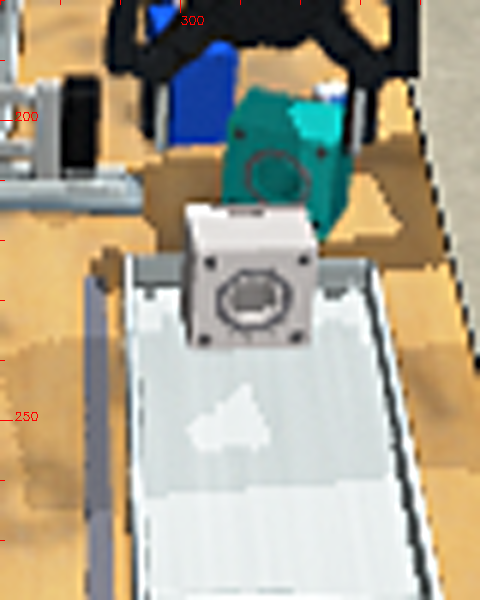

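```bash
python3 -m crank '[[0,-0.5,1,0],[0,0,2,0],[0,0,2,0],[0,0,1,0],[0,0,0,0]]' 1
python3 -m crank '[[0,0,0,0],[0,0,0,0],[0,0,0,0],[0,0,0,0],[0,0,0,0],[0,0,0,0],[0,0,0,0]]' 0.5
python3 -m crank '[[0,0,-1,0],[0,0,-2,0],[0,0,-3,0],[0,0,-3,0],[0,0,-3,0],[0,0,0,0],[0,0,0,0]]' 0.5
python3 - <<'E'
from h import *
need(0.5615,-0.06,0.156,-1.2)
s=grab("side");crop(s,"s15.png",250,150,350,250,6)
E
```

```text
time: 16.53
tool_pos: [0.4049, 0.1558, 0.0399]
tool_rot: [0.0, 1.0, -0.003, -0.002]
contact_force: [-0.5, 0.3, -0.5]
gripper_width: 1.0
time: 17.12
tool_pos: [0.4081, 0.1566, 0.0439]
tool_rot: [-0.0, 1.0, -0.003, 0.002]
contact_force: [0.8, 0.3, 5.1]
gripper_width: 0.685
time: 17.7
tool_pos: [0.4073, 0.1564, 0.1642]
tool_rot: [-0.0, 1.0, -0.003, 0.002]
contact_force: [-1.1, 0.7, -1.5]
gripper_width: 0.686
t17.70 tcp [0.4073 0.1564 0.1642] head -0.37 F [-1.1  0.7 -1.5] w 0.686 | shift cm [15.55 21.54  0.87] turn 0.14 zdir [ 0.005  0.001 -1.   ]
```

View pics/s15.png

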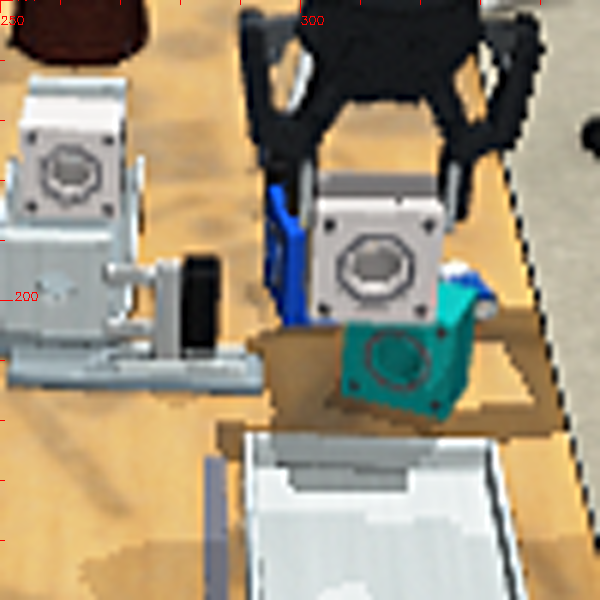

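```bash
python3 -m crank '[[1.5,2.2,0,0.14],[2,2.8,0,0],[2,2.8,0,0],[2,2.8,0,0],[2,2.8,0,0],[2,2.8,0,0],[2,2.8,0,0],[1.5,2,0,0],[0,0,0,0],[0,0,0,0]]'
python3 - <<'E'
from h import *
need(0.5615,-0.06,0.064,-1.2)
E
```

```text
time: 18.58
tool_pos: [0.5508, -0.0573, 0.1591]
tool_rot: [-0.001, 1.0, -0.012, -0.003]
contact_force: [0.5, 0.1, -2.2]
gripper_width: 0.685
t18.58 tcp [ 0.5508 -0.0573  0.1591] head -1.34 F [ 0.5  0.1 -2.2] w 0.685 | shift cm [1.12 0.26 9.5 ] turn -0.02 zdir [-0.005  0.002 -1.   ]
```

```bash
python3 -m crank '[[1.1,0.3,0,0],[0,0,2.5,0],[0,0,2.5,0],[0,0,2.5,0],[0,0,1,0],[0,0,0.6,0],[0,0,0,0],[0,0,0,0]]'
python3 - <<'E'
from h import *
need(0.561,-0.06,0.057,-1.2)
s=grab("side");crop(s,"s16.png",220,130,320,250,6)
E
```

```text
time: 19.25
tool_pos: [0.5633, -0.0596, 0.0715]
tool_rot: [0.0, 1.0, -0.01, 0.0]
contact_force: [-0.7, 0.1, -0.7]
gripper_width: 0.688
t19.25 tcp [ 0.5633 -0.0596  0.0715] head -1.18 F [-0.7  0.1 -0.7] w 0.688 | shift cm [-0.23  0.04  1.45] turn 0.00 zdir [ 0.001 -0.    -1.   ]
```

View pics/s16.png

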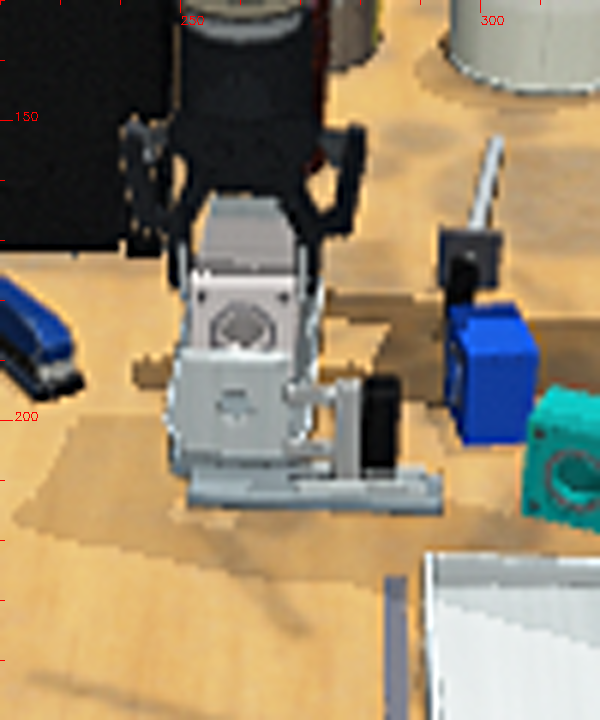

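```bash
python3 -m crank '[[-0.25,0,0.5,0],[0,0,0.4,0],[0,0,0.3,0],[0,0,0.2,0],[0,0,0.1,0],[0,0,0.1,0],[0,0,0,0],[0,0,0,0]]'
```

```text
time: 19.97
tool_pos: [0.5615, -0.06, 0.0568]
tool_rot: [0.0, 1.0, -0.011, 0.001]
contact_force: [-2.7, 0.7, 7.8]
gripper_width: 0.687
```

Touching the floor at the expected height. Release and lift.

```bash
python3 -m crank '[[0,0,0,0],[0,0,0,0],[0,0,0,0],[0,0,0,0],[0,0,-2,0],[0,0,-3,0],[0,0,-3,0],[0,0,-3,0],[0,0,-1,0],[0,0,0,0]]' 1
python3 - <<'E'
from h import *
need(0.44,-0.17,0.15,0)
t=grab("top");s=grab("side");crop(s,"s17.png",220,130,320,250,6);crop(t,"t17.png",210,150,410,290,4)
for y in (-.04,-.08,-.115): print(proj(s,[0.561,y,.048]))
E
```

```text
time: 20.8
tool_pos: [0.5626, -0.0604, 0.1786]
tool_rot: [0.001, 1.0, -0.011, 0.003]
contact_force: [-0.5, -0.7, 0.6]
gripper_width: 1.001
t20.80 tcp [ 0.5626 -0.0604  0.1786] head -1.21 F [-0.5 -0.7  0.6] w 1.001 | shift cm [-12.05  11.21   2.8 ] turn -0.20 zdir [ 0.007 -0.002 -1.   ]
[260.47099274 189.52425134]
[260.94629541 183.91814357]
[261.34341871 179.23414716]
```

View pics/s17.png

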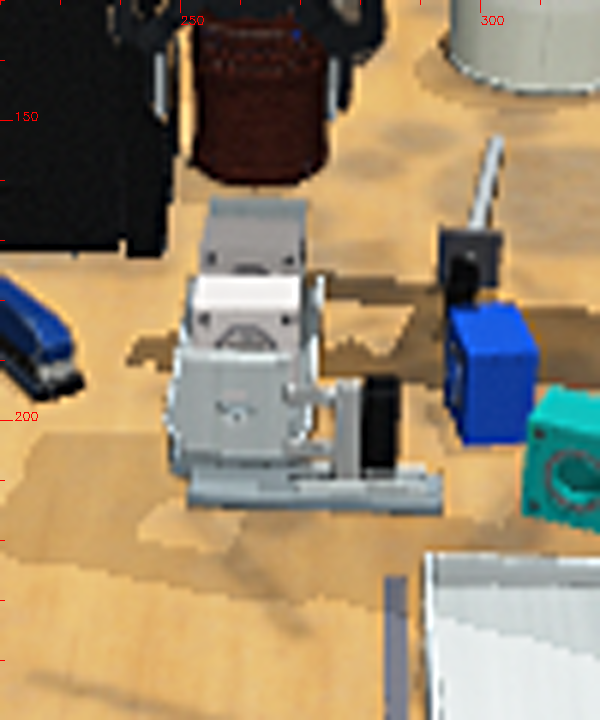

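View pics/t17.png

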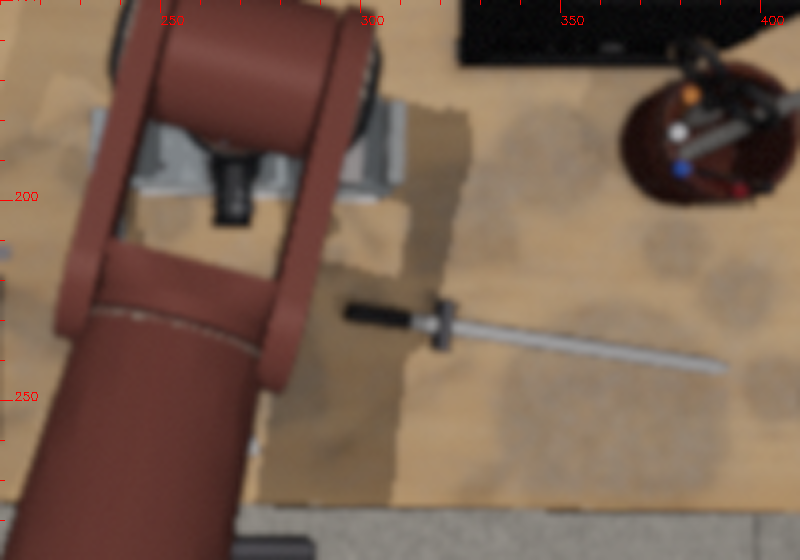

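Run:
```python
from h import *
t=grab("top")
im=t["img"].astype(int)
sub=im[218:250,290:400]; 
hsv=cv2.cvtColor(t["img"],cv2.COLOR_RGB2HSV)
dark=(hsv[...,2]<60); dark[:222]=0;dark[240:]=0;dark[:,:292]=0;dark[:,316:]=0
v,u=np.nonzero(dark);print("grip dark",len(u),u.min(),u.max(),u.mean(),v.mean())
sh=(hsv[...,1]<60)&(hsv[...,2]>110); sh[:225]=0;sh[248:]=0;sh[:,:325]=0;sh[:,394:]=0
v,u=np.nonzero(sh);print("shaft",len(u),u.min(),u.max()); l=cv2.fitLine(np.c_[u,v].astype(np.float32),cv2.DIST_HUBER,0,.01,.01).ravel();print(l)
gc=onz(t,304.7,229.3,.023); tip=onz(t,391,242,.006); g_end=onz(t,296.5,227.8,.025);col=onz(t,320.7,231.3,.02)
print(gc,g_end,col,tip)
for a,b in((col,tip),(gc,tip),(g_end,tip)):
    d=a-b; print(np.linalg.norm(d), "yaw", np.degrees(np.arctan2(-d[0],d[1])))
```

```text
grip dark 70 296 312 303.95714285714286 228.42857142857142
shaft 340 325 392
[9.8833698e-01 1.5228282e-01 3.5816302e+02 2.3678432e+02]
[ 0.43087862 -0.17571688  0.023     ] [ 0.43505249 -0.15074802  0.025     ] [ 0.42550923 -0.22448913  0.02      ] [ 0.39581699 -0.44140894  0.006     ]
0.2193896806006625 yaw -7.794274590838214
0.2685341465209803 yaw -7.517510014260436
0.2939118767786618 yaw -7.687726947505656
```

```bash
python3 -m crank '[[-2.2,2,0,1.08],[-2.2,2,0,0],[-2.2,2,0,0],[-2.2,2,0,0],[-2.2,2,0,0],[-1.2,1.2,0,0],[0,0,0,0],[0,0,0,0]]' 0.6
python3 - <<'E'
from h import *
need(0.4325,-0.174,0.06,-7.7)
E
```

```text
time: 21.62
tool_pos: [0.4254, -0.1569, 0.1726]
tool_rot: [-0.001, 0.998, -0.068, -0.001]
contact_force: [0.6, -0.6, -0.1]
gripper_width: 0.602
t21.62 tcp [ 0.4254 -0.1569  0.1726] head -7.80 F [ 0.6 -0.6 -0.1] w 0.602 | shift cm [ 0.97  1.61 11.25] turn -0.02 zdir [-0.003  0.002 -1.   ]
```

```bash
python3 -m crank '[[1,1.6,0,0],[0,0,3,0],[0,0,3,0],[0,0,3,0],[0,0,2,0],[0,0,0,0],[0,0,0,0]]' 0.6
python3 - <<'E'
from h import *
need(0.4325,-0.174,0.008,-7.7)
t=grab("top");s=grab("side");crop(s,"s18.png",270,130,340,230,6);crop(t,"t18.png",270,200,410,270,5)
E
```

```text
time: 22.2
tool_pos: [0.4337, -0.173, 0.0629]
tool_rot: [-0.001, 0.998, -0.067, -0.002]
contact_force: [0.9, 0.1, -0.0]
gripper_width: 0.603
t22.20 tcp [ 0.4337 -0.173   0.0629] head -7.63 F [ 0.9  0.1 -0. ] w 0.603 | shift cm [-0.08  0.13  5.49] turn 0.01 zdir [-0.004  0.003 -1.   ]
```

View pics/s18.png

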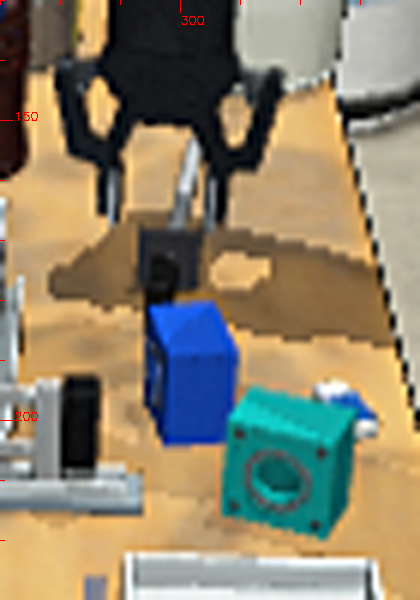

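View pics/t18.png

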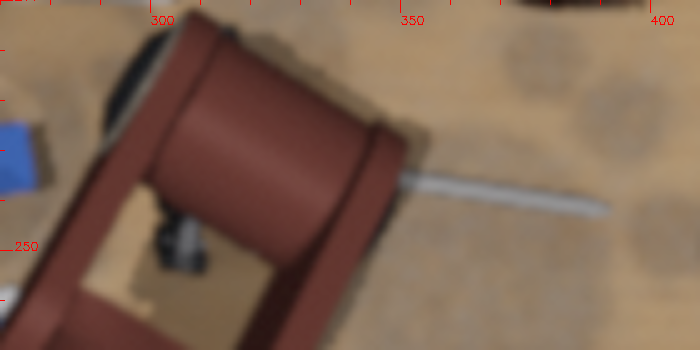

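```bash
python3 -m crank '[[-0.1,0.1,1.5,0],[0,0,1.5,0],[0,0,1,0],[0,0,0.8,0],[0,0,0.5,0],[0,0,0,0],[0,0,0,0]]' 0.6
python3 - <<'E'
from h import *
need(0.4325,-0.174,0.008,-7.7)
E
```

```text
time: 22.88
tool_pos: [0.4336, -0.1754, 0.0121]
tool_rot: [0.0, 0.998, -0.067, 0.0]
contact_force: [0.4, -0.1, -0.0]
gripper_width: 0.601
t22.88 tcp [ 0.4336 -0.1754  0.0121] head -7.70 F [ 0.4 -0.1 -0. ] w 0.601 | shift cm [-0.13 -0.13  0.41] turn 0.00 zdir [ 0. -0. -1.]
```

```bash
python3 -m crank '[[0,0,0.4,0],[0,0,0,0]]' 0.6
python3 -m crank '[[0,0,0,0],[0,0,0,0],[0,0,0,0],[0,0,0,0],[0,0,0,0],[0,0,0,0],[0,0,0,0],[0,0,0,0]]' 0
python3 - <<'E'
from h import *
need(0.4325,-0.174,0.008,-7.7)
s=grab("side");crop(s,"s19.png",270,130,340,230,6)
E
```

```text
time: 23.05
tool_pos: [0.4335, -0.1754, 0.0079]
tool_rot: [0.0, 0.998, -0.067, 0.0]
contact_force: [0.2, -0.2, 0.1]
gripper_width: 0.603
time: 23.72
tool_pos: [0.4334, -0.1753, 0.008]
tool_rot: [0.0, 0.998, -0.067, 0.0]
contact_force: [-1.2, 1.0, 4.1]
gripper_width: 0.176
t23.72 tcp [ 0.4334 -0.1753  0.008 ] head -7.70 F [-1.2  1.   4.1] w 0.176 | shift cm [-0.11 -0.12  0.  ] turn 0.00 zdir [ 0. -0. -1.]
```

View pics/s19.png

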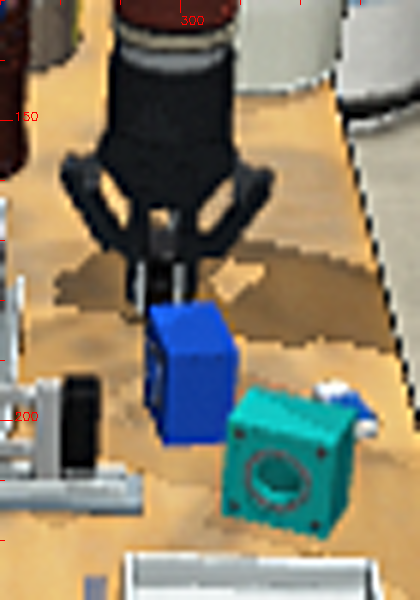

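```bash
python3 -m crank '[[0,0,0.1,0],[0,0,0.1,0],[0,0,0,0]]'; python3 -m crank '[[0,0,0.1,0],[0,0,0.1,0],[0,0,0,0],[0,0,0,0]]'
```

```text
time: 24.02
tool_pos: [0.4337, -0.1753, 0.0076]
tool_rot: [-0.0, 0.998, -0.067, -0.0]
contact_force: [-6.2, 5.2, 17.2]
gripper_width: 0.176
time: 24.35
tool_pos: [0.4341, -0.1747, 0.0058]
tool_rot: [-0.001, 0.998, -0.067, 0.0]
contact_force: [-5.5, 7.8, 17.9]
gripper_width: 0.174
```

```bash
python3 -m crank '[[0,0,0.1,0],[0,0,0,0],[0,0,0,0]]'; python3 -m crank '[[0,0,0.1,0],[0,0,0,0],[0,0,0,0]]'
```

```text
time: 24.6
tool_pos: [0.4343, -0.1745, 0.005]
tool_rot: [-0.001, 0.998, -0.067, 0.0]
contact_force: [-4.3, 10.3, 19.2]
gripper_width: 0.179
time: 24.85
tool_pos: [0.4345, -0.1743, 0.0041]
tool_rot: [-0.001, 0.998, -0.068, 0.0]
contact_force: [-4.1, 10.9, 19.7]
gripper_width: 0.172
```

```bash
python3 -m crank '[[0,0,-0.5,0],[0,0,-1.5,0],[0,0,-3,0],[0,0,-3,0],[0,0,-3,0],[0,0,-2,0],[0,0,0,0],[0,0,0,0]]'
python3 - <<'E'
from h import *
need(0.4325,-0.174,0.15,0)
t=grab("top");s=grab("side");crop(s,"s20.png",260,90,340,190,6);crop(t,"t20.png",290,190,430,290,5)
E
```

```text
time: 25.52
tool_pos: [0.4337, -0.1755, 0.1323]
tool_rot: [0.0, 0.998, -0.067, 0.001]
contact_force: [-1.5, -0.6, -2.3]
gripper_width: 0.176
t25.52 tcp [ 0.4337 -0.1755  0.1323] head -7.70 F [-1.5 -0.6 -2.3] w 0.176 | shift cm [-0.14 -0.13 -1.77] turn -1.28 zdir [ 0.002 -0.001 -1.   ]
```

View pics/s20.png

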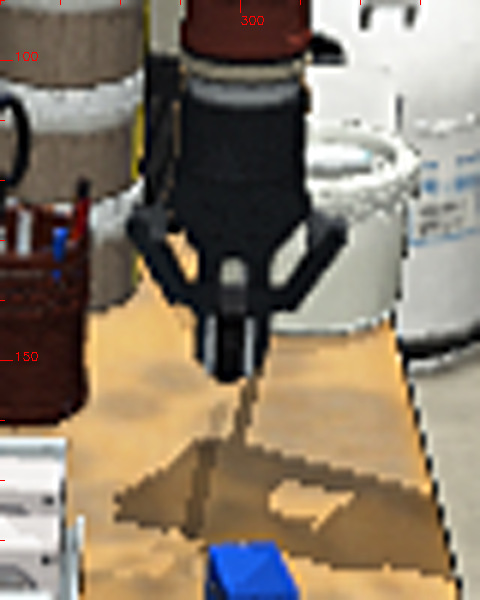

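View pics/t20.png

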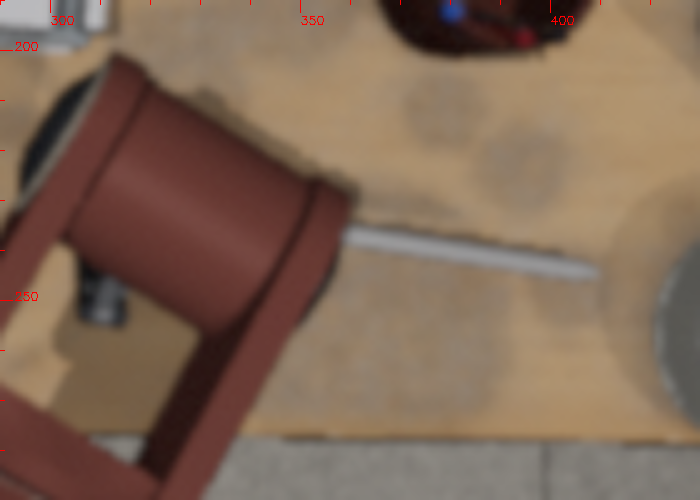

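```bash
python3 -m crank '[[0,-1.5,-1,-0.54],[0,-2.5,-1,-0.54],[0.9,-3.5,0,0],[0.9,-3.5,0,0],[0.9,-3.5,0,0],[0.9,-3.5,0,0],[0.9,-3.5,0,0],[0.9,-3.5,0,0],[0.9,-3.5,0,0],[0.9,-3.5,0,0]]'
python3 -m crank '[[0.9,-3.5,0,0],[0.9,-3.5,0,0],[0.9,-3.5,0,0],[0.9,-3.5,0,0],[0.5,-2,0,0],[0,0,0,0],[0,0,0,0]]'
python3 - <<'E'
from h import *
need(0.5694,0.315,0.10,-1.2)
t=grab("top");s=grab("side");crop(s,"s21.png",220,120,340,250,6);crop(t,"t21.png",110,150,310,270,4)
E
```

```text
time: 26.45
tool_pos: [0.5138, 0.1446, 0.1487]
tool_rot: [0.0, 1.0, -0.01, -0.002]
contact_force: [1.0, -0.3, -0.9]
gripper_width: 0.174
time: 27.03
tool_pos: [0.5582, 0.3023, 0.1486]
tool_rot: [0.001, 1.0, -0.01, -0.002]
contact_force: [0.2, -0.1, -1.5]
gripper_width: 0.173
t27.03 tcp [0.5582 0.3023 0.1486] head -1.11 F [ 0.2 -0.1 -1.5] w 0.173 | shift cm [ 1.12 -1.3   4.85] turn 0.01 zdir [-0.004 -0.002 -1.   ]
```

View pics/s21.png

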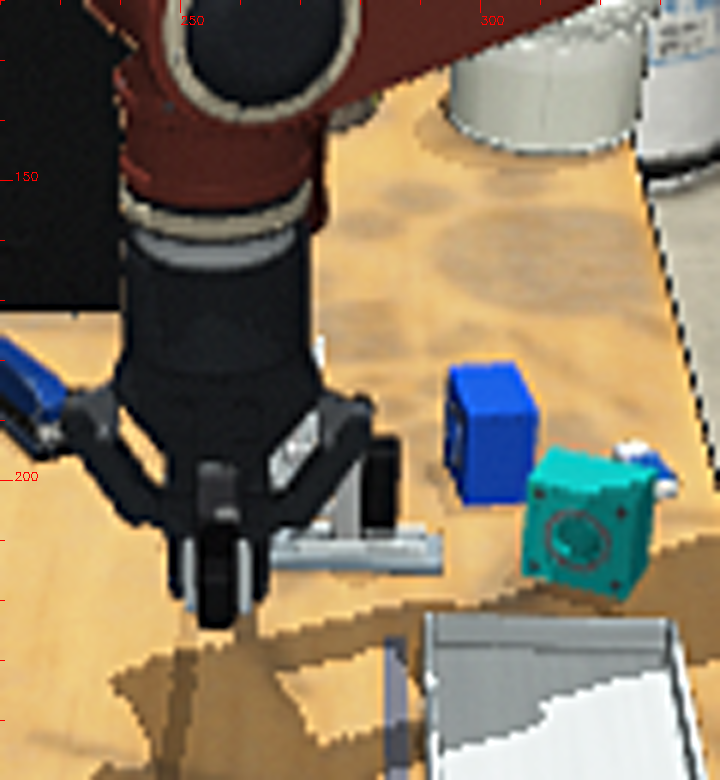

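View pics/t21.png

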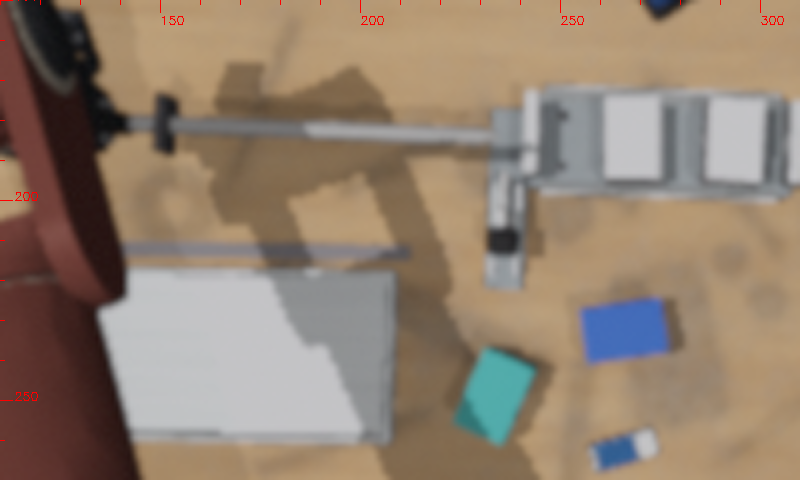

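Run:
```python
from h import *
t=grab("top")
# on-desk tip position from first image, tip in lifted image
for u0 in (391,391.7,392.3):
    P=onz(t,u0,241.9,.006)
    print(u0,P[:2],[ (z,np.round(proj(t,[P[0]-.0004,P[1]+.0002,z]),1)) for z in (.135,.142,.148,.155)])
a=cv2.imread("pics/t20.png"); b=cv2.imread("pics/t1b.png")
g=cv2.cvtColor(a,cv2.COLOR_BGR2HSV)
print("lifted row scan S", [(290+c/5, int(g[268:276,c,1].mean())) for c in range(560,620,5)])
g=cv2.cvtColor(b,cv2.COLOR_BGR2HSV)
print("desk", [(200+c/4, int(g[324:330,c,1].mean())) for c in range(740,790,4)])
```

```text
391 [ 0.39612031 -0.4414125 ] [(0.135, array([406.2, 244.2])), (0.142, array([407.1, 244.4])), (0.148, array([407.9, 244.5])), (0.155, array([408.9, 244.6]))]
391.7 [ 0.39615081 -0.44355151] [(0.135, array([407. , 244.2])), (0.142, array([407.9, 244.4])), (0.148, array([408.7, 244.5])), (0.155, array([409.6, 244.6]))]
392.3 [ 0.39617695 -0.44538495] [(0.135, array([407.6, 244.2])), (0.142, array([408.6, 244.4])), (0.148, array([409.4, 244.5])), (0.155, array([410.3, 244.6]))]
lifted row scan S [(402.0, 6), (403.0, 4), (404.0, 2), (405.0, 3), (406.0, 4), (407.0, 4), (408.0, 9), (409.0, 26), (410.0, 52), (411.0, 73), (412.0, 82), (413.0, 84)]
desk [(385.0, 7), (386.0, 5), (387.0, 4), (388.0, 4), (389.0, 5), (390.0, 10), (391.0, 21), (392.0, 46), (393.0, 70), (394.0, 77), (395.0, 76), (396.0, 79), (397.0, 82)]
```

Run:
```python
from h import *
t=grab("top")
g=t["img"].astype(float); hsv=cv2.cvtColor(t["img"],cv2.COLOR_RGB2HSV).astype(int)
pts=[]
for u in range(160,222,2):
    col=hsv[174:194,u,1]; w=np.clip(70-col,0,None).astype(float); 
    if w.sum()>20: pts.append((u,174+(w*np.arange(20)).sum()/w.sum()))
pts=np.array(pts); k=np.polyfit(pts[:,0],pts[:,1],1); print(k, np.abs(np.polyval(k,pts[:,0])-pts[:,1]).max())
P=[onz(t,u,np.polyval(k,u),.1645) for u in (151,200,236)]
print(np.round(P,4)); d=P[0]-P[2]; print("yaw",np.degrees(np.arctan2(-d[0],d[1])))
# line on rack axis: x=.563+(y-.012)*.0212
for p in P: print(p[0]-(.563+(p[1]-.012)*.0212))
print([(u,int(hsv[183:186,u,1].mean()),int(hsv[183:186,u,2].mean())) for u in range(224,248)])
```

```text
[4.22906182e-02 1.73964439e+02] 0.19517025199976956
[[0.5582 0.2553 0.1645]
 [0.5546 0.1231 0.1645]
 [0.5518 0.026  0.1645]]
yaw -1.5965395190621987
-0.00992034196695124
-0.010802326244158666
-0.011450164714866262
[(224, 9, 154), (225, 8, 155), (226, 6, 154), (227, 6, 154), (228, 5, 154), (229, 5, 155), (230, 5, 155), (231, 6, 152), (232, 3, 147), (233, 2, 146), (234, 7, 147), (235, 12, 149), (236, 15, 149), (237, 16, 143), (238, 16, 139), (239, 15, 140), (240, 11, 152), (241, 6, 175), (242, 3, 186), (243, 4, 181), (244, 4, 152), (245, 11, 116), (246, 17, 105), (247, 18, 104)]
```

```bash
python3 -m crank '[[1.1,-2.3,0,-0.07],[0,0,2,0],[0,0,2.5,0],[0,0,2.5,0],[0,0,2.5,0],[0,0,1.5,0],[0,0,0,0],[0,0,0,0]]'
cat > shaft.py <<'E'
from h import *
t=grab("top"); s=manip.state(); z=s["tool_pos"][2]+.0159
hsv=cv2.cvtColor(t["img"],cv2.COLOR_RGB2HSV).astype(int)
pts=[]
import sys
a,b=int(sys.argv[1]),int(sys.argv[2])
for u in range(a,b,2):
    lo=174; col=hsv[lo:194,u,1]; w=np.clip(70-col,0,None).astype(float)
    if w.sum()>20: pts.append((u,lo+(w*np.arange(20)).sum()/w.sum()))
pts=np.array(pts); k=np.polyfit(pts[:,0],pts[:,1],1); print(k, np.abs(np.polyval(k,pts[:,0])-pts[:,1]).max())
P=[onz(t,u,np.polyval(k,u),z) for u in (a,b,240)]
d=P[0]-P[1]; print(np.round(P,4),"yaw",np.degrees(np.arctan2(-d[0],d[1])))
for p in P: print("off axis x %.4f"%(p[0]-(.5637+(p[1]-.012)*.0208)))
E
python3 - <<'E'
from h import *
need(0.57,0.325,0.032,-1.2)
t=grab("top");s=grab("side");crop(s,"s22.png",220,120,340,250,6);crop(t,"t22.png",110,150,310,270,4)
E
python3 shaft.py 160 222
```

```text
time: 27.9
tool_pos: [0.5706, 0.3239, 0.0412]
tool_rot: [0.0, 1.0, -0.007, -0.001]
contact_force: [1.2, 0.9, -1.1]
gripper_width: 0.179
t27.90 tcp [0.5706 0.3239 0.0412] head -0.84 F [ 1.2  0.9 -1.1] w 0.179 | shift cm [-0.06 -0.11  0.92] turn 0.06 zdir [-0.002 -0.001 -1.   ]
[3.76946946e-02 1.73405219e+02] 0.13274858132564304
[[0.5719 0.2568 0.0602]
 [0.5676 0.0735 0.0602]
 [0.5664 0.0203 0.0602]] yaw -1.3326834558699114
off axis x 0.0031
off axis x 0.0026
off axis x 0.0025
```

View pics/t22.png

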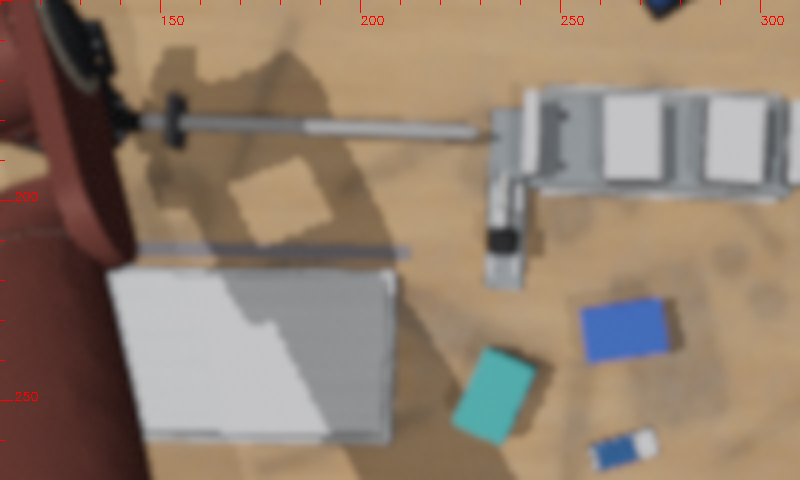

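View pics/s22.png

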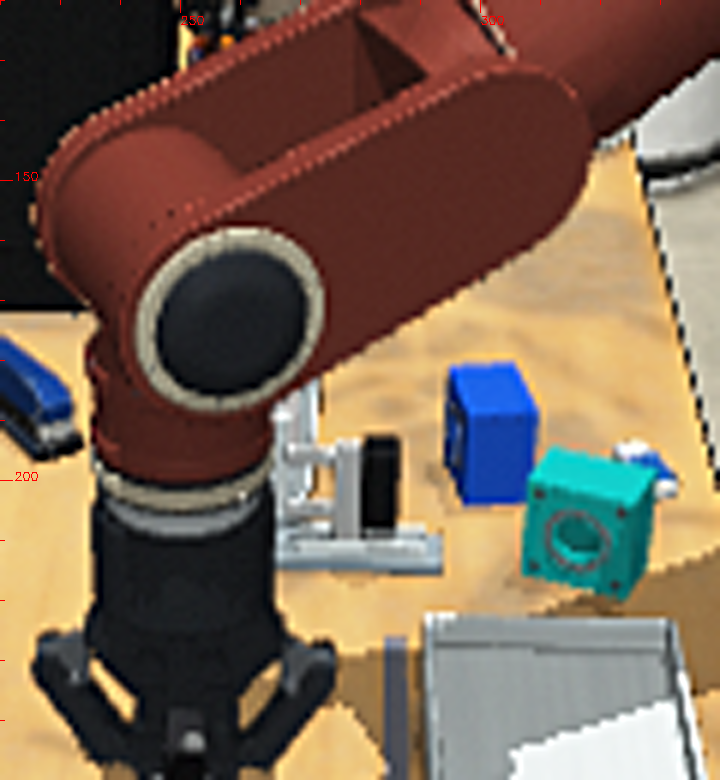

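```bash
python3 -m crank '[[-0.3,0,0.4,0],[0,0,0.4,0],[0,0,0.1,0],[0,0,0,0],[0,0,0,0]]'
python3 shaft.py 160 222
python3 - <<'E'
from h import *
need(0.57,0.325,0.032,-1.2)
t=grab("top"); print(onz(t,242.75,182.9,.078),onz(t,268,184.4,.078),onz(t,294,184.4+.3,.078))
hsv=cv2.cvtColor(t["img"],cv2.COLOR_RGB2HSV).astype(int)
print([(u,int(hsv[181:184,u,1].mean()),int(hsv[181:184,u,2].mean())) for u in range(220,248)])
E
```

```text
time: 28.47
tool_pos: [0.5679, 0.3248, 0.0326]
tool_rot: [0.0, 1.0, -0.007, -0.0]
contact_force: [0.8, 0.3, -1.7]
gripper_width: 0.172
[3.62124150e-02 1.75527515e+02] 0.161758818283829
[[0.5674 0.2594 0.0487]
 [0.5634 0.0745 0.0487]
 [0.5622 0.0208 0.0487]] yaw -1.2473253040611902
off axis x -0.0014
off axis x -0.0016
off axis x -0.0016
t28.52 tcp [0.5681 0.3249 0.0328] head -0.79 F [-0.2 -0.3 -1.4] w 0.177 | shift cm [ 0.19 -0.02  0.08] turn 0.07 zdir [ 0.  0. -1.]
[0.5634366  0.01145827 0.078     ] [ 0.56012501 -0.06205768  0.078     ] [ 0.56035174 -0.13770594  0.078     ]
[(220, 27, 151), (221, 25, 150), (222, 27, 149), (223, 28, 149), (224, 30, 150), (225, 32, 151), (226, 35, 151), (227, 41, 153), (228, 50, 152), (229, 65, 152), (230, 80, 155), (231, 79, 154), (232, 48, 143), (233, 2, 141), (234, 13, 153), (235, 16, 155), (236, 17, 153), (237, 16, 147), (238, 16, 142), (239, 15, 144), (240, 10, 159), (241, 4, 183), (242, 3, 195), (243, 3, 191), (244, 3, 162), (245, 10, 123), (246, 17, 106), (247, 19, 105)]
```

```bash
python3 -m crank '[[0,1,0,0],[0,1,0,0],[-0.02,1,0,0],[-0.01,0.8,0,0],[0,0.6,0,0],[0,0.6,0,0],[0,0.6,0,0],[0,0,0,0],[0,0,0,0]]'
python3 shaft.py 172 226
python3 - <<'E'
from h import *
need(0.57,0.325,0.032,-1.2)
t=grab("top");crop(t,"t23.png",150,150,310,250,5)
E
```

```text
time: 29.32
tool_pos: [0.567, 0.2686, 0.0328]
tool_rot: [-0.0, 1.0, -0.007, 0.0]
contact_force: [0.1, 0.0, -1.1]
gripper_width: 0.178
[4.02953263e-02 1.74632655e+02] 0.34482964201114896
[[0.5672 0.2236 0.0487]
 [0.5631 0.0625 0.0487]
 [0.562  0.0208 0.0487]] yaw -1.4819010625286897
off axis x -0.0009
off axis x -0.0017
off axis x -0.0019
t29.37 tcp [0.567  0.2689 0.0328] head -0.81 F [ 0.6  1.5 -0.7] w 0.181 | shift cm [ 0.22 -5.62  0.09] turn 0.07 zdir [ 0.  0. -1.]
```

View pics/t23.png

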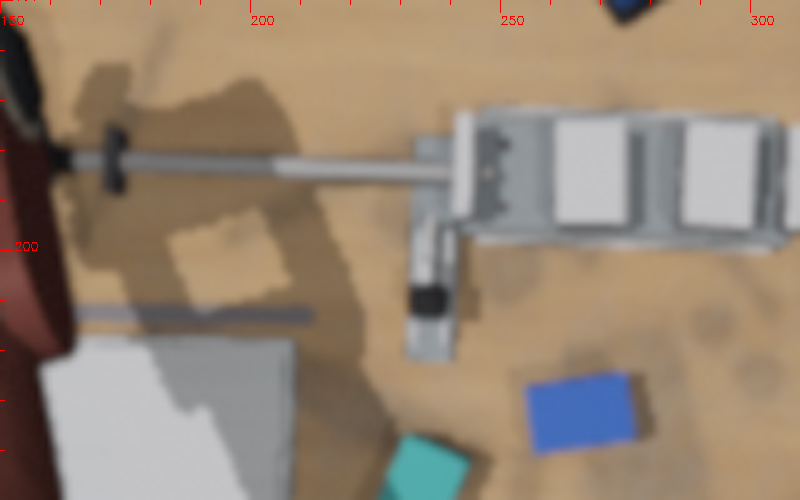

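```bash
python3 -m crank '[[0,1,0,0],[0,1,0,0],[0,1,0,0],[0,1,0,0],[0,0.8,0,0],[0,0,0,0]]'
python3 -m crank '[[0,1,0,0],[0,1,0,0],[0,1,0,0],[0,1,0,0],[0,0,0,0]]'
python3 - <<'E'
from h import *
t=grab("top");crop(t,"t24.png",150,150,310,250,5)
E
```

```text
time: 29.92
tool_pos: [0.5662, 0.2189, 0.0326]
tool_rot: [0.0, 1.0, -0.008, -0.0]
contact_force: [0.4, -0.1, -0.4]
gripper_width: 0.177
time: 30.33
tool_pos: [0.5657, 0.1789, 0.0327]
tool_rot: [0.0, 1.0, -0.008, -0.0]
contact_force: [-0.3, 0.3, -1.9]
gripper_width: 0.177
```

View pics/t24.png

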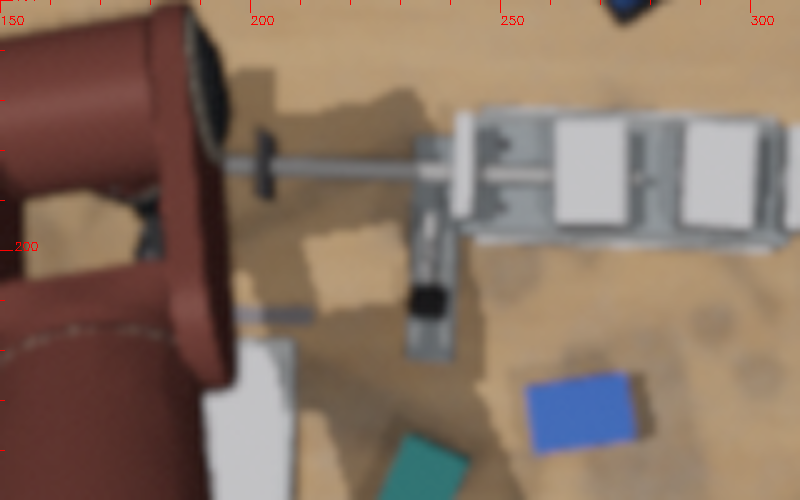

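Run:
```python
from h import *
t=grab("top")
for u,v in [(280,186.2),(250,184.6),(257,184.8),(225,183.8)]:
    p=onz(t,u,v,.0487); print(p,p[0]-(.5637+(p[1]-.012)*.0208))
crop(t,"t25.png",240,165,320,205,10)
```

```text
[ 0.55805357 -0.09850785  0.0487    ] -0.003347869441129303
[ 0.56153859 -0.00903024  0.0487    ] -0.0017239830743560614
[ 0.56124418 -0.02990297  0.0487    ] -0.0015842407967848748
[0.56284667 0.06552064 0.0487    ] -0.0019665640788364414
```

View pics/t25.png

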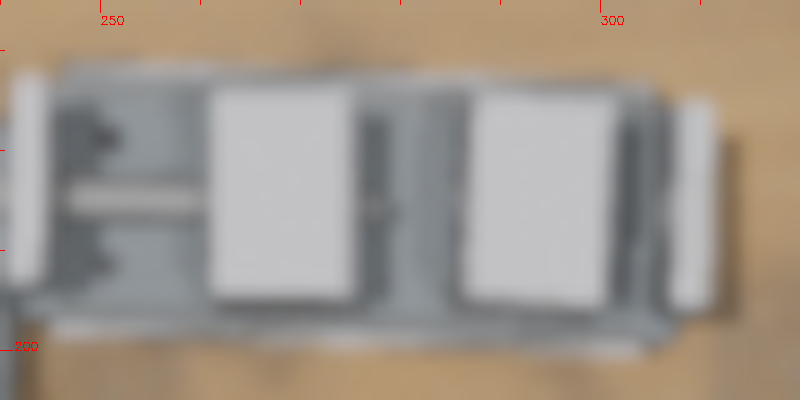

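```bash
python3 -m crank '[[0.15,1,0,0],[0,1,0,0],[0,1,0,0],[0,0.5,0,0],[0,0,0,0]]'
python3 -m crank '[[0,1,0,0],[0,1,0,0],[0,1,0,0],[0,0.8,0,0],[0,0,0,0]]'
python3 - <<'E'
from h import *
need(.563,.065,.032,-1.2)
t=grab("top");crop(t,"t26.png",240,165,320,205,10)
E
```

```text
time: 30.85
tool_pos: [0.5667, 0.1445, 0.0327]
tool_rot: [0.0, 1.0, -0.008, -0.0]
contact_force: [0.4, -0.2, -1.5]
gripper_width: 0.175
time: 31.27
tool_pos: [0.5662, 0.1061, 0.0328]
tool_rot: [0.0, 1.0, -0.008, -0.0]
contact_force: [0.4, 0.2, -1.5]
gripper_width: 0.175
t31.27 tcp [0.5662 0.1061 0.0328] head -0.90 F [ 0.4  0.2 -1.5] w 0.175 | shift cm [-0.26  4.12  0.08] turn 0.05 zdir [-0. -0. -1.]
```

View pics/t26.png

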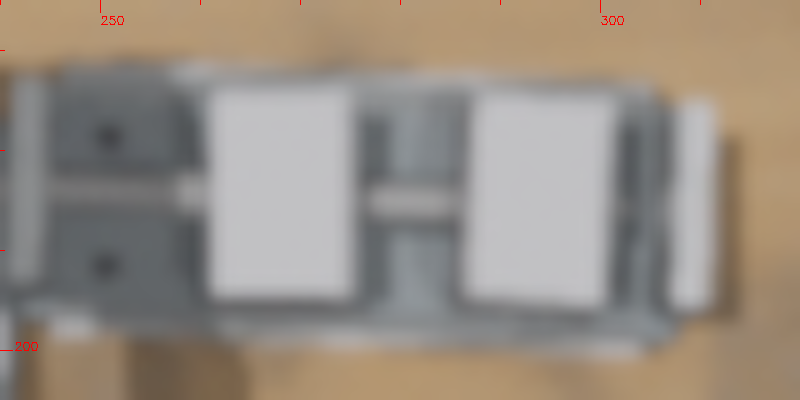

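```bash
python3 - <<'E'
from h import *
t=grab("top")
for u,v in [(280,185.1),(303,185.8),(250,184.05)]:
    p=onz(t,u,v,.0487); print(p,p[0]-(.5637+(p[1]-.012)*.0208))
print(onz(t,309.5,185.4,.078))
E
python3 -m crank '[[0,0.6,0,0],[0,0.6,0,0],[0,0.5,0,0],[0,0,0,0]]'
```

```text
[ 0.56134594 -0.09847377  0.0487    ] -5.620712611742462e-05
[ 0.56025023 -0.16706133  0.0487    ] 0.0002747023193743203
[ 0.56318522 -0.00900336  0.0487    ] -7.791088853448258e-05
[ 0.55896421 -0.18281716  0.078     ]
time: 31.7
tool_pos: [0.566, 0.09, 0.0328]
tool_rot: [0.0, 1.0, -0.007, -0.0]
contact_force: [0.3, -0.9, -2.6]
gripper_width: 0.178
```

```bash
python3 -m crank '[[0,0.6,0,0],[0,0.6,0,0],[0,0.5,0,0],[0,0,0,0]]'
python3 - <<'E'
from h import *
need(.563,.065,.032,-1.2)
t=grab("top");crop(t,"t27.png",200,165,330,225,6);s=grab("side");crop(s,"s27.png",220,150,340,250,6)
E
```

```text
time: 32.03
tool_pos: [0.5658, 0.0728, 0.0328]
tool_rot: [0.0, 1.0, -0.007, -0.0]
contact_force: [0.3, 0.1, -2.1]
gripper_width: 0.178
t32.03 tcp [0.5658 0.0728 0.0328] head -0.85 F [ 0.3  0.1 -2.1] w 0.178 | shift cm [-0.26  0.79  0.08] turn 0.06 zdir [-0. -0. -1.]
```

View pics/t27.png

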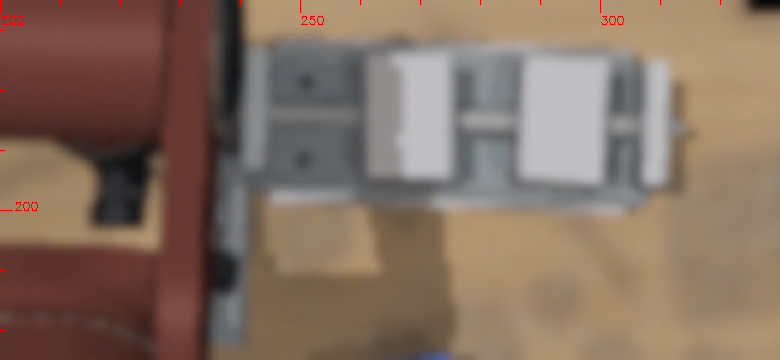

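View pics/s27.png

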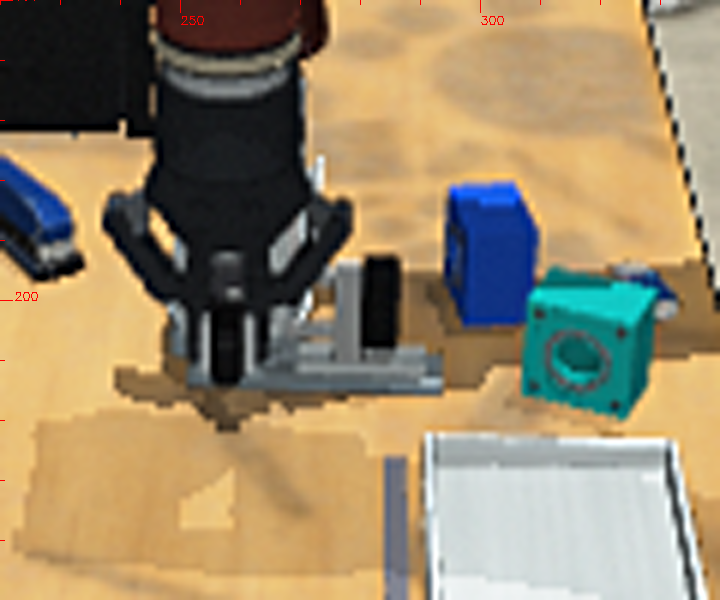

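```bash
python3 -m crank '[[0,0.3,0,0],[0,0.3,0,0],[0,0,0,0]]'; python3 -m crank '[[0,0.15,0,0],[0,0.15,0,0],[0,0,0,0]]'; python3 -m crank '[[0,0.15,0,0],[0,0,0,0]]'
```

```text
time: 32.38
tool_pos: [0.5658, 0.0694, 0.0329]
tool_rot: [-0.002, 1.0, -0.007, 0.0]
contact_force: [-0.2, 6.8, -2.0]
gripper_width: 0.176
time: 32.63
tool_pos: [0.5659, 0.0694, 0.0331]
tool_rot: [-0.005, 1.0, -0.008, 0.001]
contact_force: [0.9, 17.1, -0.8]
gripper_width: 0.174
time: 32.8
tool_pos: [0.5659, 0.0694, 0.0332]
tool_rot: [-0.006, 1.0, -0.008, 0.001]
contact_force: [1.9, 23.1, -0.9]
gripper_width: 0.176
```

```bash
python3 -m crank '[[0,-0.4,0,0],[0,0,0,0]]'; python3 -m crank '[[0,0,0,0],[0,0,0,0],[0,0,0,0],[0,0,0,0]]' 0.6
python3 -m crank '[[0,0,-2,0],[0,0,-2,0],[0,0,-3,0],[0,-2,-3,0],[-1,-3,-3,0],[-2,-3,0,0],[-2,-3,0,0],[-2,-3,0,0],[0,0,0,0]]'
python3 - <<'E'
from h import *
need(.45,.03,.1,0)
t=grab("top");crop(t,"t28.png",210,160,330,230,6);s=grab("side");crop(s,"s28.png",220,150,320,230,8)
E
```

```text
time: 32.97
tool_pos: [0.5657, 0.0693, 0.0329]
tool_rot: [-0.001, 1.0, -0.007, 0.0]
contact_force: [-0.1, 8.8, 0.1]
gripper_width: 0.182
time: 33.3
tool_pos: [0.5659, 0.0668, 0.033]
tool_rot: [0.0, 1.0, -0.007, 0.0]
contact_force: [0.0, 0.5, -0.0]
gripper_width: 0.598
time: 34.05
tool_pos: [0.4953, 0.2106, 0.1616]
tool_rot: [-0.001, 1.0, -0.005, -0.0]
contact_force: [-0.0, -0.2, -0.4]
gripper_width: 0.604
t34.05 tcp [0.4953 0.2106 0.1616] head -0.53 F [-0.  -0.2 -0.4] w 0.604 | shift cm [-4.36 18.11  6.13] turn -0.09 zdir [-0.001  0.002 -1.   ]
```

View pics/t28.png

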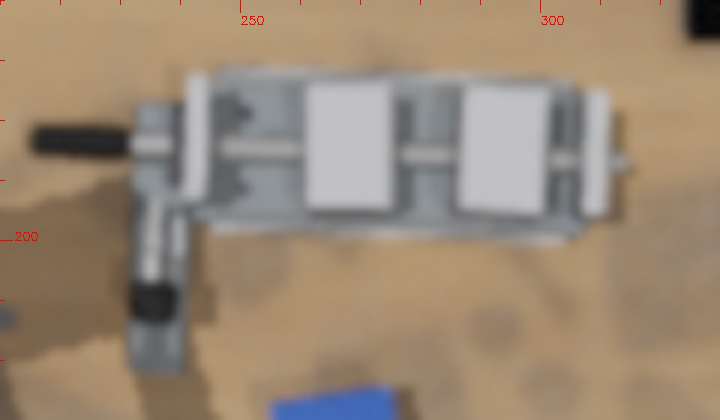

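View pics/s28.png

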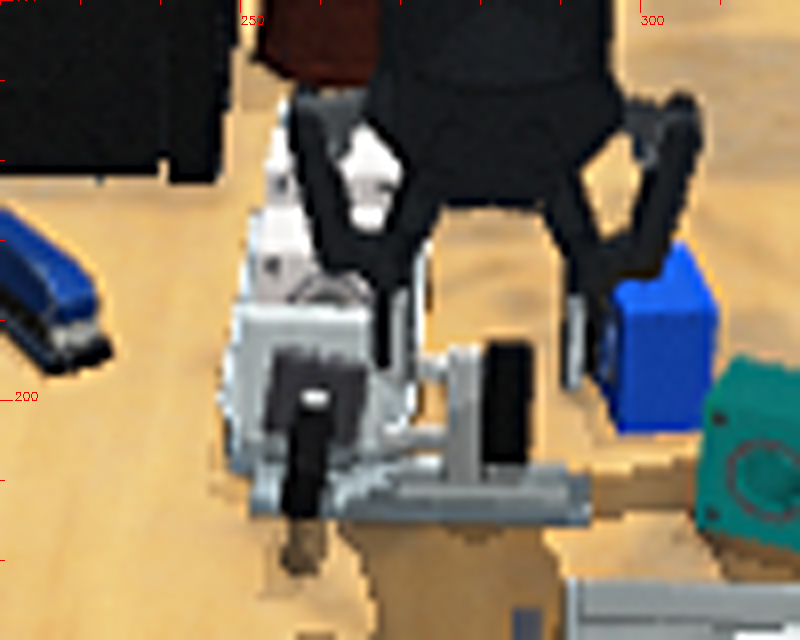

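Run:
```python
from h import *
t=grab("top")
hsv=cv2.cvtColor(t["img"],cv2.COLOR_RGB2HSV).astype(int)
print("row187", [(u,int(hsv[186:188,u,1].mean()),int(hsv[186:188,u,2].mean())) for u in range(306,320)])
print("grip", [(u,int(hsv[182:185,u,2].mean())) for u in range(210,222)])
print("knob rows", [(v,int(hsv[v,233:238,2].mean())) for v in range(203,220)])
print("knob cols", [(u,int(hsv[208:212,u,2].mean())) for u in range(227,245)])
for u,v,z in [(315,187,.046),(312,187,.078),(214.8,183.5,.05),(235.5,213.2,.075),(232,210,.075),(239.3,210,.075)]: print(u,v,onz(t,u,v,z))
```

```text
row187 [(306, 3, 136), (307, 5, 161), (308, 3, 184), (309, 3, 191), (310, 2, 180), (311, 2, 154), (312, 5, 145), (313, 17, 149), (314, 46, 153), (315, 79, 162), (316, 91, 172), (317, 92, 176), (318, 91, 176), (319, 90, 175)]
grip [(210, 177), (211, 175), (212, 171), (213, 159), (214, 130), (215, 86), (216, 51), (217, 42), (218, 41), (219, 41), (220, 40), (221, 41)]
knob rows [(203, 142), (204, 144), (205, 139), (206, 112), (207, 66), (208, 41), (209, 39), (210, 39), (211, 40), (212, 43), (213, 64), (214, 93), (215, 110), (216, 114), (217, 112), (218, 110), (219, 108)]
knob cols [(227, 124), (228, 120), (229, 115), (230, 104), (231, 76), (232, 41), (233, 32), (234, 40), (235, 44), (236, 43), (237, 40), (238, 43), (239, 69), (240, 92), (241, 109), (242, 118), (243, 120), (244, 119)]
315 187 [ 0.55742491 -0.20322437  0.046     ]
312 187 [ 0.55439724 -0.19011003  0.078     ]
214.8 183.5 [0.56317691 0.09579302 0.05      ]
235.5 213.2 [0.47517797 0.03102912 0.075     ]
232 210 [0.48430074 0.04135819 0.075     ]
239.3 210 [0.48460647 0.02018563 0.075     ]
```

Run:
```python
from h import *
t=grab("top");crop(t,"t29.png",205,165,255,220,14);s=grab("side");crop(s,"s29.png",240,175,300,225,12)
print("plate/collar proj: collar edge y=.012/.020 at z=.068, plate top edges y .012,.002 z=.078", proj(t,[.563,.012,.068]),proj(t,[.563,.020,.068]),proj(t,[.563,.012,.078]),proj(t,[.563,.002,.078]))
hsv=cv2.cvtColor(t["img"],cv2.COLOR_RGB2HSV).astype(int)
for v in (174,177,179,187,189): print(v,[(u,int(hsv[v,u,2])) for u in range(232,250)])
```

```text
plate/collar proj: collar edge y=.012/.020 at z=.068, plate top edges y .012,.002 z=.078 [242.69741892 183.38056627] [239.97078383 183.34096243] [242.56114428 183.0466412 ] [245.99806368 183.09656501]
174 [(232, 171), (233, 174), (234, 176), (235, 177), (236, 176), (237, 170), (238, 164), (239, 163), (240, 169), (241, 182), (242, 190), (243, 188), (244, 168), (245, 147), (246, 142), (247, 140), (248, 138), (249, 140)]
177 [(232, 146), (233, 143), (234, 143), (235, 143), (236, 138), (237, 133), (238, 121), (239, 109), (240, 125), (241, 169), (242, 190), (243, 188), (244, 159), (245, 119), (246, 102), (247, 103), (248, 102), (249, 104)]
179 [(232, 134), (233, 136), (234, 150), (235, 150), (236, 145), (237, 134), (238, 116), (239, 98), (240, 123), (241, 171), (242, 191), (243, 188), (244, 159), (245, 119), (246, 104), (247, 103), (248, 102), (249, 96)]
187 [(232, 110), (233, 122), (234, 131), (235, 130), (236, 124), (237, 114), (238, 100), (239, 98), (240, 134), (241, 175), (242, 192), (243, 187), (244, 153), (245, 112), (246, 101), (247, 105), (248, 106), (249, 109)]
189 [(232, 108), (233, 123), (234, 143), (235, 148), (236, 143), (237, 125), (238, 103), (239, 98), (240, 135), (241, 175), (242, 190), (243, 181), (244, 146), (245, 109), (246, 101), (247, 102), (248, 102), (249, 111)]
```

View pics/t29.png

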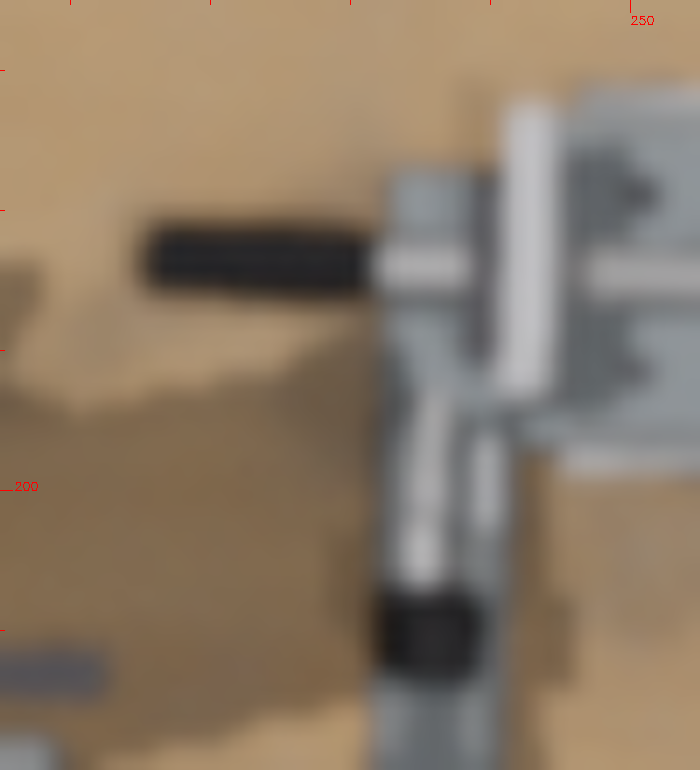

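View pics/s29.png

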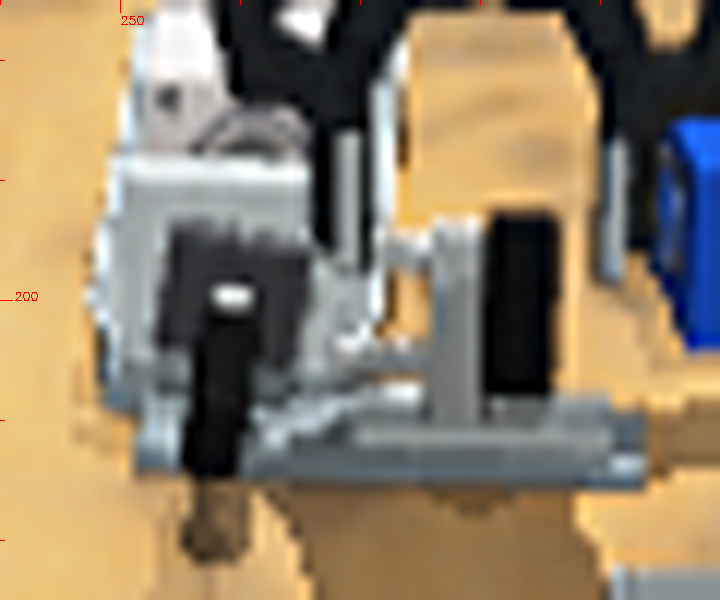

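```bash
python3 -m crank '[[-1.1,3.4,0,-0.05],[-1.1,3.4,0,0],[-1.1,3.4,0,0],[-1.1,3.4,0,0],[-1.1,3.4,0,0],[0,0.8,0,0],[0,0,2,0],[0,0,2,0],[0,0,2,0],[0,0,0,0]]' 0
python3 - <<'E'
from h import *
need(.44,.032,.052,-1.2)
t=grab("top");crop(t,"t30.png",205,165,265,225,10);s=grab("side");crop(s,"s30.png",240,160,310,230,10)
E
```

```text
time: 35.13
tool_pos: [0.4386, 0.0288, 0.0973]
tool_rot: [-0.0, 1.0, -0.005, -0.004]
contact_force: [-0.5, -0.2, -0.8]
gripper_width: 0.001
t35.13 tcp [0.4386 0.0288 0.0973] head -0.63 F [-0.5 -0.2 -0.8] w 0.001 | shift cm [ 0.17 -0.32  4.53] turn 0.10 zdir [-0.008  0.001 -1.   ]
```

View pics/s30.png

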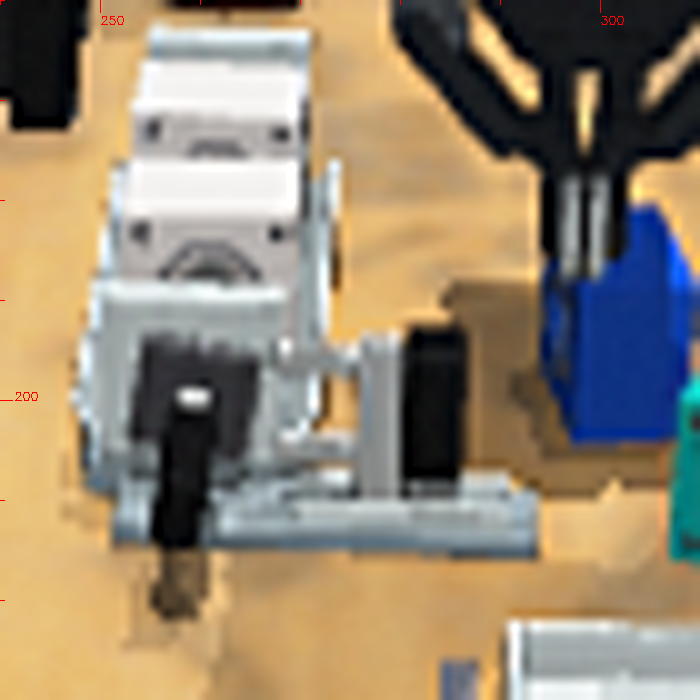

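```bash
python3 -m crank '[[0,-0.3,1.5,0.1],[0,0,1.5,0],[0,0,1.6,0],[0,0,0,0],[0.6,0,0,0],[0.6,0,0,0],[0.4,0,0,0],[0,0,0,0]]' 0
python3 - <<'E'
from h import *
need(.465,.032,.050,-1.2)
s=grab("side");crop(s,"s31.png",240,160,310,230,10)
E
```

```text
time: 35.9
tool_pos: [0.4597, 0.032, 0.0573]
tool_rot: [0.0, 1.0, -0.01, 0.002]
contact_force: [0.7, -0.8, -0.5]
gripper_width: -0.002
t35.90 tcp [0.4597 0.032  0.0573] head -1.10 F [ 0.7 -0.8 -0.5] w -0.002 | shift cm [ 0.53 -0.01  0.73] turn 0.02 zdir [ 0.003 -0.    -1.   ]
```

View pics/s31.png

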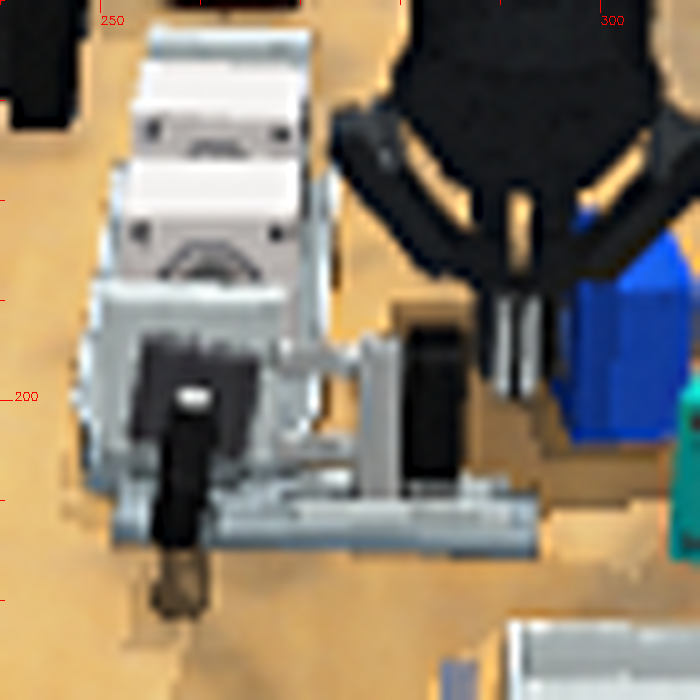

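```bash
python3 -m crank '[[0.2,0,0.4,0],[0.5,0,0,0],[0.5,0,0,0],[0.5,0,0,0],[0.5,0,0,0],[0,0,0,0]]' 0
python3 - <<'E'
from h import *
need(.505,.031,.052,-1.2)
s=grab("side");crop(s,"s32.png",240,160,310,230,10)
E
```

```text
time: 36.45
tool_pos: [0.4801, 0.0317, 0.0513]
tool_rot: [-0.0, 1.0, -0.01, 0.0]
contact_force: [-0.6, 0.2, -0.0]
gripper_width: -0.0
t36.45 tcp [0.4801 0.0317 0.0513] head -1.11 F [-0.6  0.2 -0. ] w -0.000 | shift cm [ 2.49  0.02 -0.07] turn 0.02 zdir [ 0.  0. -1.]
```

View pics/s32.png

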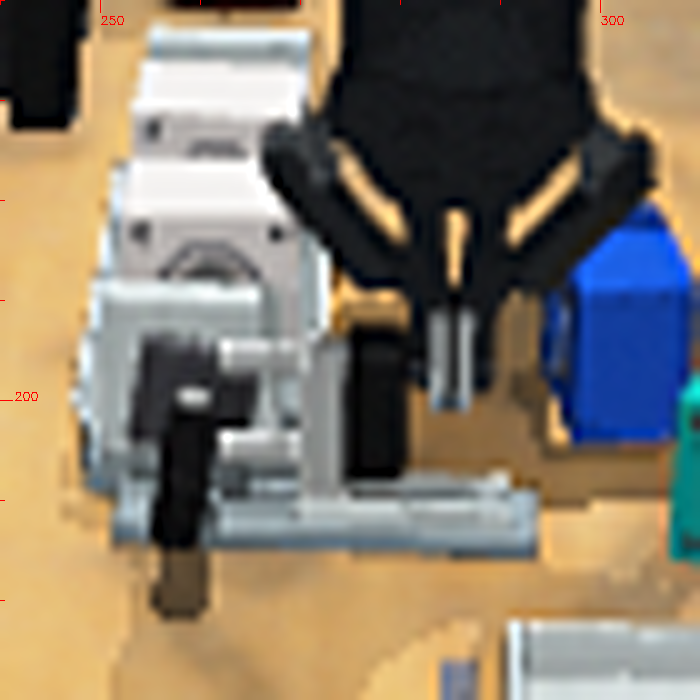

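```bash
python3 -m crank '[[0.5,0,0,0],[0.5,0,0,0],[0.5,0,0,0],[0.5,0,0,0],[0,0,0,0]]' 0; python3 -m crank '[[0.3,0,0,0],[0.3,0,0,0],[0,0,0,0]]' 0; python3 -m crank '[[0.2,0,0,0],[0.2,0,0,0],[0,0,0,0]]' 0
```

```text
time: 36.92
tool_pos: [0.5005, 0.0313, 0.0516]
tool_rot: [-0.0, 1.0, -0.01, 0.001]
contact_force: [0.2, -0.3, 0.7]
gripper_width: -0.002
time: 37.17
tool_pos: [0.506, 0.0313, 0.0516]
tool_rot: [-0.0, 1.0, -0.01, 0.0]
contact_force: [-1.0, 0.2, 0.1]
gripper_width: 0.002
time: 37.42
tool_pos: [0.5063, 0.0313, 0.0515]
tool_rot: [0.0, 1.0, -0.009, -0.005]
contact_force: [-14.8, -0.9, 11.9]
gripper_width: -0.002
```

```bash
python3 -m crank '[[0.15,0,0,0],[0,0,0,0]]' 0; python3 -m crank '[[-0.5,0,0,0],[-1,0,0,0],[-2,0,0,0],[-2,0,-2,0],[0,0,-3,0],[0,-2,-3,0],[0,-4,0,0],[0,-4,0,0],[0,-4,0,0],[0,0,0,0]]' 0
python3 - <<'E'
from h import *
need(.505,.031,.052,-1.2)
t=grab("top");crop(t,"t33.png",205,160,325,230,6);s=grab("side");crop(s,"s33.png",240,160,310,230,10)
cv2.imwrite("pics/top33.png",t["img"][:,:,::-1]);cv2.imwrite("pics/side33.png",s["img"][:,:,::-1])
E
```

```text
time: 37.58
tool_pos: [0.5064, 0.0313, 0.0515]
tool_rot: [0.0, 1.0, -0.009, -0.007]
contact_force: [-21.5, -0.6, 17.1]
gripper_width: 0.0
time: 38.42
tool_pos: [0.4582, 0.1777, 0.1323]
tool_rot: [-0.002, 1.0, -0.006, 0.001]
contact_force: [0.1, -0.5, -0.3]
gripper_width: 0.004
t38.42 tcp [0.4582 0.1777 0.1323] head -0.74 F [ 0.1 -0.5 -0.3] w 0.004 | shift cm [ 4.85 14.63  7.99] turn 0.08 zdir [ 0.003  0.003 -1.   ]
```

View pics/t33.png

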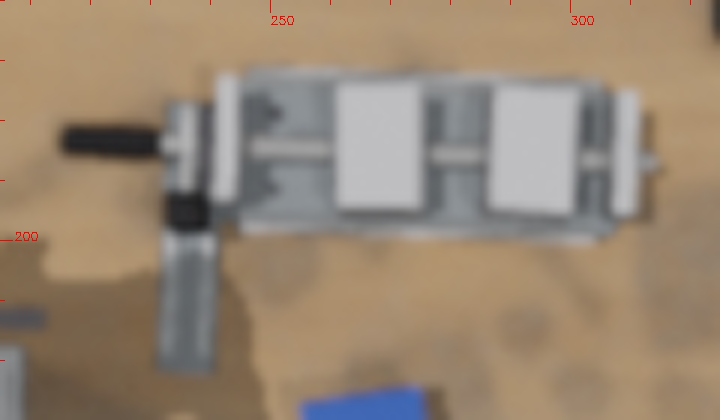

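View pics/s33.png

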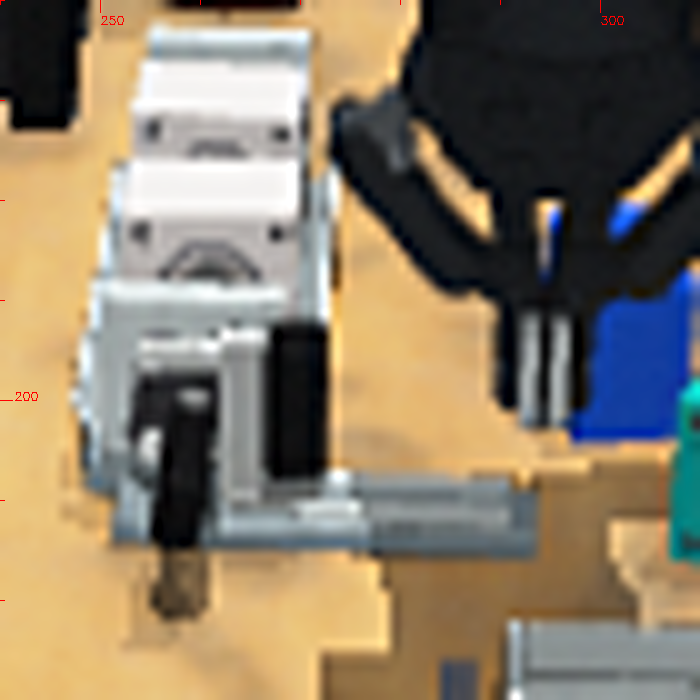

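View pics/top33.png

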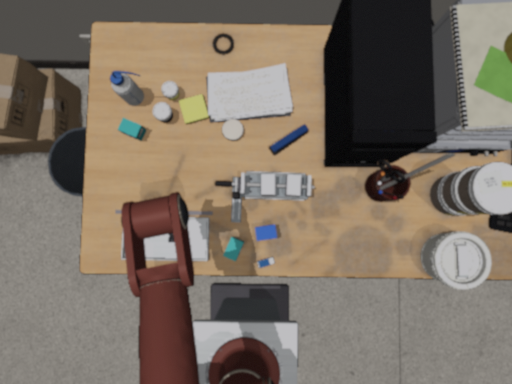

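Run:
```python
from h import *
t=grab("top");hsv=cv2.cvtColor(t["img"],cv2.COLOR_RGB2HSV).astype(int)
r=hsv[185:206,233:238,2].mean(1); print([(185+i,int(x)) for i,x in enumerate(r)])
for v in (191.7,198,198.5,199): print(v,onz(t,235.5,v,.075))
for v in (213.2,213.7): print("before",v,onz(t,235.5,v,.075))
print("tray BL/BR",onz(t,124,217,.022),onz(t,209,218,.022))
print("grip end", [(u,int(hsv[182:185,u,2].mean())) for u in range(212,219)])
```

```text
[(185, 143), (186, 130), (187, 134), (188, 138), (189, 138), (190, 134), (191, 109), (192, 65), (193, 43), (194, 44), (195, 45), (196, 46), (197, 45), (198, 76), (199, 124), (200, 148), (201, 149), (202, 140), (203, 126), (204, 116), (205, 111)]
191.7 [0.53768385 0.03222986 0.075     ]
198 [0.51931268 0.03187695 0.075     ]
198.5 [0.51785663 0.03184898 0.075     ]
199 [0.51640087 0.03182101 0.075     ]
before 213.2 [0.47517797 0.03102912 0.075     ]
before 213.7 [0.4737307  0.03100131 0.075     ]
tray BL/BR [0.46007074 0.37107445 0.022     ] [0.46075318 0.11397583 0.022     ]
grip end [(212, 169), (213, 157), (214, 128), (215, 85), (216, 49), (217, 39), (218, 39)]
```

```bash
python3 -c "
from plant import manip
print(manip.job_done())"
```

```text
the job is handed in; nothing more can be done
None
```

The job is done and handed in at about 38.5 s.

What I did:
- **Tray:** I dragged it towards me until its back lip was at x ≈ 0.461. The near edge of the tape line is at about 0.471.
- **Cassettes:** Only two were there. I stood both in the channel, and each touched down at the expected floor height.
- **Axle:** I levelled it in the grip by pressing down with its collar on the desk. I then slid it in from the left until the collar met the plate, with a hard stop at 23 N.
- **Keeper:** I pushed it home against a hard stop at 21 N.

Last checks:
- **Keeper:** The knob's front face ended about 45 mm in front of the hole axis, which is the fully-home position.
- **Axle:** The grip's far end measured 78 mm beyond the plate, as it should, and it did not move when the keeper was pushed. The tip showed about 13.5 mm beyond the far plate against the nominal 16 mm. I put that down to its tapered end being hard to see.
- **Disagreement resolved:** My first plate measurement suggested the collar was 4–5 mm short. A closer look put the plate about 4–5 mm further left than I had first measured, and the numbers then agreed.
- **Bystanders:** The stapler and the tin were in the same place in the pictures, and the gripper was clear of everything.

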